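# Close the soldering clamp with the hex key

## Task

Take the hex key with the square grip out of the wooden rest, feel for the hex socket of the cam down in the clamp's bore and seat the key fully in it without forcing the sprung cam down to its stop. Then turn the cam clockwise until the clamp is closed, in about quarter turns: let go of the key and take a fresh grip after each one. Leave the key standing in the socket, let go of it, and leave the bottles, spools, mug, pencil and tin where they are.

Things in the scene. Friction and masses are not known exactly. Their poses are not given: they have to be found in the camera images.
- rest: Fixed wooden block 75 x 100 x 45 mm that holds the key upright in a round hole 15.5 mm wide, 40 mm deep, at the centre of its top (hole floor 5 mm above the table). Three short tool stubs stick up to 22 mm out of its top. Origin: centre of its underside, z up.
- key: Hex key 98 mm long, about 120 g, upright in the rest. Origin: centre of its lower end; z up along it. Black square grip 26 x 26 mm from 64 to 98 mm above the tip, round collar 22 mm wide from 58 to 64 mm. Below it a steel hex shank 12 mm across flats. Two sides of the grip and two hex flats face its +x and -x.
- key_tip (a point): The key's lower end, on its axis. The lowest 4 mm are a round tapered lead-in, 7 mm wide at the end and 11.6 mm at its root; the hex begins above it.
- key_grip (a point): Middle of the key's square grip, on its axis, 81 mm above the tip. Gripped with under about 60 N the square turns in the fingers when the cam is turned.
- clamp: Fixed soldering clamp: base plate 185 x 70 x 8 mm, a grey housing 66 x 66 mm, 46 mm tall, at one end; towards its +x a sliding jaw, a small brass girder and a fixed jaw (tops 40 to 46 mm up). Origin: on the table under the axis of the round bore in the housing's top; z up. The socket's centre lies at an unknown place up to 4.5 mm in x and in y from the bore's axis.
- bore (a point): Centre of the bore's mouth (34 mm wide) on the housing's top, 46 mm above the table. Flat steel cam face 14 mm below it, with a hex socket 13.2 mm across flats, 13 mm deep, off centre, its hex directions unknown. Within 2 mm of its centre the key's lead-in drops 3 to 4 mm in; turned until the hexes match, the key goes to the socket's floor, tip 27 mm below this point.
- cam (a joint): Angle of the cam in rad, growing clockwise seen from above. Starts between 0 and 0.4; stop at 4.71 (clamp closed, the jaw 9 mm on and against the girder). Turns stiffly (0.05 N m) and stays where left. The key has about 10 degrees of play either way in the socket.
- spring (a joint): How far the cam is pressed down against its spring, in m: 0 at rest. It gives way from about 3.3 N on (not under the key's weight alone), 1.2 N per mm; at its stop (0.006, about 10.5 N) it counts as forced. The cam does not move sideways.
- glue: White glue bottle, 52 mm wide, 130 mm tall; bystander. Origin: centre of its underside.
- flux: Small amber bottle, 28 mm wide, 62 mm tall; bystander.
- varnish: Small clear bottle, 28 mm wide, 62 mm tall; bystander.
- spool: Blue wire spool lying flat, 64 mm wide, 30 mm tall; bystander.
- spool2: Green wire spool lying flat, 64 mm wide, 30 mm tall; bystander.
- mug: White mug, 80 mm wide, 92 mm tall; bystander.
- pencil: Square red pencil, 110 x 9 x 9 mm, lying flat; bystander.
- tin: Low open metal tin, 70 x 90 x 20 mm; bystander.
Mind the look-alikes: they are no part of the job. What is shaped like the key but red is not meant.

How it is judged:
On the way, in this order (a step that is already met when the one before it is completed fails the run):
1. the key is seated in the cam's socket: its tip more than 24.5 mm below the housing's top with the cam not pressed down more than 2 mm, and upright (z of key_tip in the frame of bore below -0.0245 m and horizontal distance between key_tip and bore below 0.009 m and value of joint spring below 0.002 m and angle between key's own z axis and vertical below 0.12 rad), for 0.1 s.
2. about a quarter turn made (cam between 0.9 and 2.4 rad) and the key let go (value of joint cam between 0.9 and 2.4 rad and contact force between the fingers and key below 0.05 N), for 0.1 s.
3. the second quarter turn made (cam between 2.45 and 4.3 rad) and the key let go again (value of joint cam between 2.45 and 4.3 rad and contact force between the fingers and key below 0.05 N), for 0.1 s.
At the end, for the whole second after the job is handed in: The cam is turned to at least 4.45 rad (clamp closed, within 15 degrees of its stop at 4.71), and the key stands released and still in the socket, its tip at least 22.5 mm below the housing's top and leaning less than 0.2 rad (value of joint cam above 4.45 rad and z of key_tip in the frame of bore below -0.0225 m and horizontal distance between key_tip and bore below 0.009 m and angle between key's own z axis and vertical below 0.2 rad and linear speed of key below 0.01 m/s); the robot touches nothing.
It fails at once if the sprung cam is forced down to its stop (pressed more than 5.5 mm, about 10 N) (value of joint spring above 0.0055 m).
It fails at once if a bystander (bottle, spool, mug, pencil or tin) is pushed more than 20 mm (distance of any of glue, flux, varnish, spool, spool2, mug, pencil, tin from where it was at the start of the episode above 0.02 m).
It also fails if it takes over 72 s, if anything falls off the work surface, if the arm or the gripper's body presses on something with over 40 N, if the wrist force passes 120 N, or if a joint passes its speed limit or range.

## Robot

A 7-joint arm with a two-finger parallel gripper is mounted at the origin on the work surface. World frame = base frame: x ahead of the robot, y to its left, z up, the work surface at z = 0. Lengths are in m, angles in rad, forces in N, time in s.
With the tool pointing down it reaches from about 0.4 to 0.85 m from the base axis. Payload 10.4 kg.
Tool frame: the origin (TCP) lies between the finger pads; the fingertips stand 8 mm ahead of it and the grasp point (between the pads) lies 11 mm behind it; z points along the fingers, x is the direction in which the jaws open and shut, and the axes are right-handed (so a half turn about z gives the same grasp; the last joint's range is limited). The gripper opens to 87 mm and grips with 3 to 60 N. Pads are 19 mm wide; open, the fingers measure 117 mm over their backs; the gripper's body (75 mm by 190 mm) begins 51 mm behind the grasp point.
Start: joints at [1.092, 0.332, -0.065, 1.46, 0.022, 1.35, -0.088], TCP at [0.275, -0.561, 0.231] pointing down, gripper open.
Joint ranges: [-2.6, 2.6], [-0.5, 2.12], [-1.47, 1.34], [0.16, 2.42], [-1.27, 4.41], [0.06, 2.06], [-2.6, 2.6]. Speed limits (rad/s): [2.22, 2.22, 2.79, 2.79, 3.14, 3.14, 3.14].

## Interface

Orientations are given as a unit quaternion [x, y, z, w].
In Python, from bench import r, viewer gives the robot as it stands.
- The arm moves only by the tool apply_moves, never from a script. Its argument "increments" is a list of rows, each an object with "grip": the closure in counts, from 0 (fully open) to 255 (shut); "xyz": the shift along the tool's x, y, z in mm, a list of three; "rotation": the turn, a rotation vector about the tool's x, y, z in degrees, a list of three. A call has 1 to 5 rows; each row is the pose to reach, as a shift and turn from the pose measured when the call began, along the tool's axes at that moment; what a row does not reach only later rows make up. A row lasts 1/8 s, in which the tool goes at most 62.5 mm and 10.7 degrees, less where a joint would pass 70% of its speed; a pose out of reach is approached as far as the arm can. A call with a gripper value outside its range is refused whole. The fingers move at their own pace and stop on an object; "squeeze" is the grip in N (left out, the last holds). Time passes only in rows, so rows that repeat a pose let the fingers close. It gives the time, the measured TCP pose, the force and the opening at its end, in the units of the state.
- r.read_state(): the state, without advancing time (a new reading comes with each control period).
- viewer.camera(name): name is "side" or "top"; returns a dict with "img" (420x560x3 uint8, blue, green, red), "range_z" (420x560 float32, m along the optical axis (not along the pixel's ray), 0 where there is no reading), "vertical_fov" (degrees; the focal length in pixels is half the picture's height over the tangent of half this angle, whatever the lens; pixels are square), "cx", "cy" (the principal point, pixels), "D" ([k1, k2, p1, p2, k3] as OpenCV has them; the pictures are not rectified), "rvec" (rotation vector, rad) and "tvec" (3), from world to camera coordinates, as OpenCV has them. Camera axes: x right, y down, z forward; pixel columns grow to the right and rows downward; lengths in m; the calibration is good to about 2 mm. A picture is of the moment at which its call begins.
- r.close_job(): hands the job in, once; it reports no verdict.
The state is a dict: "time": time; "joint_positions": joint angles; "joint_vel": joint speeds; "joint_torque": joint torques, N m; "ee_pos": TCP position; "eef_rot": TCP orientation; "ft_force": force on the tool from outside, world axes, zero at the start; "torque": the same for the moment, N m; "width": finger opening in m.
Only numpy, scipy, OpenCV 4.12 (cv2) and the standard library are available. Lean on these libraries where they do the work, as an engineer would, in place of code of your own. Each camera call takes 0.05 s, during which the arm holds its last target.

## Working session

There is one attempt and no reset: what is moved stays moved. The work goes in short steps, Python scripts to look and compute and a tool call to move; the robot and the scene stay as the last step left them, time stands still between calls to the robot, and variables do not carry over. Pictures are saved under pics/ and viewed, and the job is handed in when it is done.

Besides the shell and the picture viewer there is one more tool, called as name(argument=value, ...), one argument or row to a line, values as JSON. apply_moves: Moves the arm, as the interface text tells. Its arguments: {"type":"object","properties":{"increments":{"type":"array","items":{"type":"object","properties":{"grip":{"type":"number"},"xyz":{"type":"array","items":{"type":"number"}},"rotation":{"type":"array","items":{"type":"number"}}}}},"squeeze":{"type":"number"}},"required":["increments"]}

```bash
ls; mkdir -p pics; python3 - <<'E'
from bench import r, viewer
import cv2,numpy as np,pickle
s=r.read_state()
for k,v in s.items(): print(k,np.round(v,4))
for n in("top","side"):
    c=viewer.camera(n); pickle.dump(c,open(n+"0.pkl","wb"))
    cv2.imwrite(f"pics/{n}0.png",c["img"])
    print(n,{k:np.round(v,4) for k,v in c.items() if k not in("img","range_z")})
E
```

```text
pics
time 0.0
joint_positions [ 1.0924  0.3329 -0.0647  1.461   0.0216  1.3499 -0.0885]
joint_vel [-0.0001 -0.001  -0.0018  0.0002 -0.0004 -0.0014 -0.0005]
joint_torque [-4.00000e-04 -6.23252e+01  2.43000e-02 -3.89908e+01 -6.13000e-02
  3.95000e-02  2.00000e-04]
ee_pos [ 0.2749 -0.5608  0.2297]
eef_rot [ 8.486e-01 -5.291e-01 -6.000e-04 -4.000e-04]
ft_force [ 0.5464  0.3254 -0.365 ]
torque [ 0.0081 -0.0283 -0.0209]
width 0.0868
top {'vertical_fov': np.float64(50.156), 'cx': np.float64(286.7434), 'cy': np.float64(219.3038), 'D': array([0.0392, 0.    , 0.    , 0.    , 0.    ]), 'rvec': array([ 2.1134, -2.1677,  0.1563]), 'tvec': array([-3.0000e-04,  5.8320e-01,  1.0331e+00])}
side {'vertical_fov': np.float64(45.7392), 'cx': np.float64(273.3884), 'cy': np.float64(211.9698), 'D': array([-0.0912,  0.    ,  0.    ,  0.    ,  0.    ]), 'rvec': array([ 0.8192, -2.5794,  1.0403]), 'tvec': array([0.4848, 0.2998, 1.0375])}
```

View pics/top0.png

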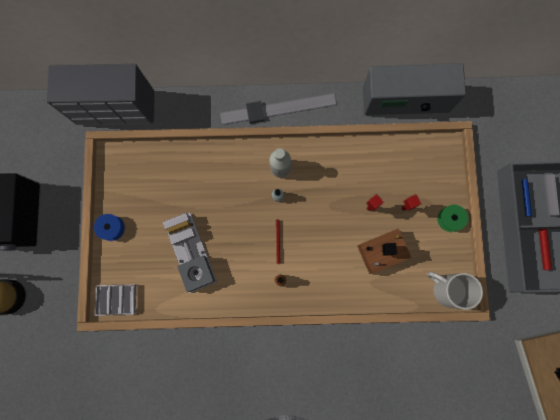

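View pics/side0.png

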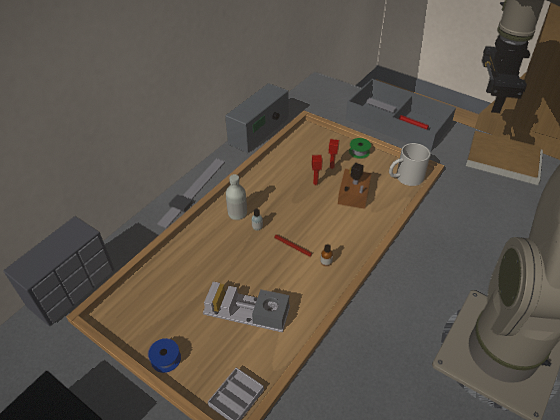

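```bash
cat > h.py <<'E'
import cv2,numpy as np,pickle
def K(c):
    h=c["img"].shape[0]; f=h/2/np.tan(np.radians(c["vertical_fov"])/2)
    return np.array([[f,0,c["cx"]],[0,f,c["cy"]],[0,0,1.]])
def R(c): return cv2.Rodrigues(np.array(c["rvec"],float))[0]
def ray(c,uv):
    uv=np.array(uv,float).reshape(-1,1,2)
    n=cv2.undistortPoints(uv,K(c),np.array(c["D"])).reshape(-1,2)
    d=np.c_[n,np.ones(len(n))]
    Rm=R(c); return -Rm.T@np.array(c["tvec"],float), d@Rm
def plane(c,uv,z):
    o,d=ray(c,uv); return o+d*((z-o[2])/d[:,2])[:,None]
def proj(c,P):
    return cv2.projectPoints(np.array(P,float).reshape(-1,1,3),np.array(c["rvec"],float),np.array(c["tvec"],float),K(c),np.array(c["D"]))[0].reshape(-1,2)
def cloud(c):
    z=c["range_z"]; h,w=z.shape
    u,v=np.meshgrid(np.arange(w),np.arange(h))
    o,d=ray(c,np.stack([u,v],-1).reshape(-1,2))
    return (o+d*z.reshape(-1,1)).reshape(h,w,3)
def crop(c,x,y,w,h,s,fn,interp=cv2.INTER_CUBIC):
    cv2.imwrite(fn,cv2.resize(c["img"][y:y+h,x:x+w],None,fx=s,fy=s,interpolation=interp))
E
python3 - <<'E'
from h import *
t=pickle.load(open("top0.pkl","rb"));s=pickle.load(open("side0.pkl","rb"))
crop(t,340,180,100,100,6,"pics/t_rest.png")
crop(t,150,200,80,100,6,"pics/t_clamp.png")
crop(s,300,130,100,90,6,"pics/s_rest.png")
crop(s,195,270,110,70,7,"pics/s_clamp.png")
C=cloud(t)
for n,(u,v) in dict(key=(389,249),bore=(196,273),glue=(280,155),clear=(278,195),amber=(281,281),green=(454,218),red1=(375,201),red2=(412,201),mug=(458,291)).items(): print(n,C[v,u].round(4),plane(t,[(u,v)],0.05)[0].round(3))
E
```

```text
key [ 0.501  -0.2424  0.1024] [ 0.505 -0.254  0.05 ]
bore [0.4615 0.207  0.0185] [0.46  0.201 0.05 ]
glue [ 0.7162 -0.0039  0.1322] [ 0.741 -0.003  0.05 ]
clear [0.6406 0.0043 0.0557] [0.642 0.004 0.05 ]
amber [0.4365 0.0017 0.0617] [0.437 0.002 0.05 ]
green [ 0.578  -0.4192  0.0288] [ 0.575 -0.411  0.05 ]
red1 [ 0.6121 -0.2183  0.0966] [ 0.621 -0.228  0.05 ]
red2 [ 0.6101 -0.3028  0.0953] [ 0.619 -0.315  0.05 ]
mug [ 0.4037 -0.4229  0.0048] [ 0.404 -0.406  0.05 ]
```

View pics/t_rest.png

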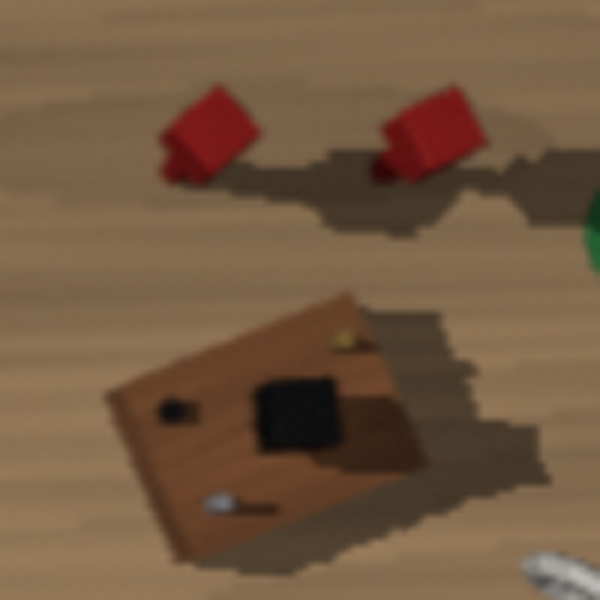

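View pics/t_clamp.png

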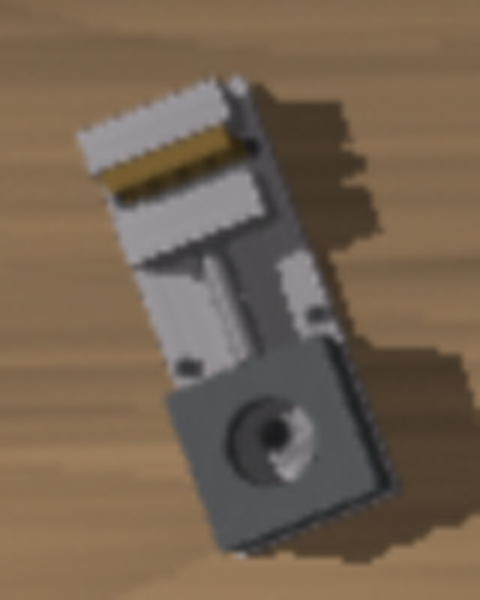

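View pics/s_rest.png

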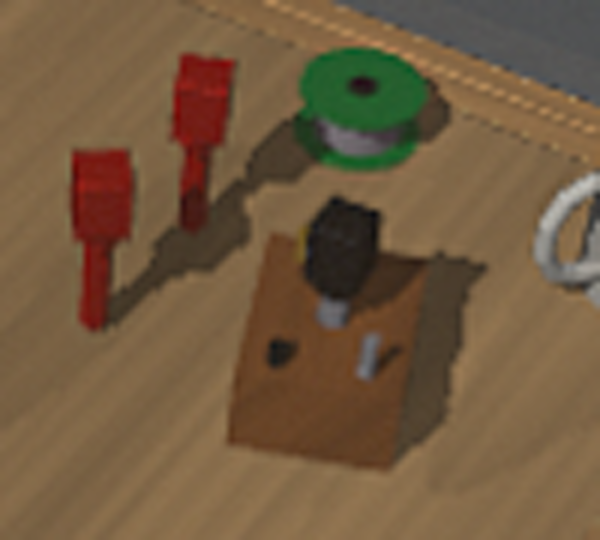

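View pics/s_clamp.png

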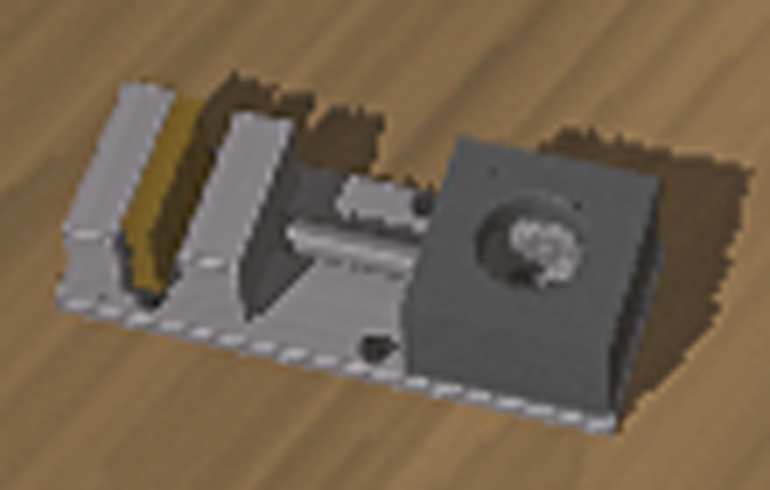

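```bash
python3 - <<'E'
from h import *
t=pickle.load(open("top0.pkl","rb"));s=pickle.load(open("side0.pkl","rb"))
C=cloud(t)
np.set_printoptions(linewidth=220,suppress=True)
print("z bore mm\n",(C[262:286,184:210,2]*1000).round().astype(int))
# key grip top
def rect(m,z):
    cs,_=cv2.findContours(m.astype(np.uint8),cv2.RETR_EXTERNAL,cv2.CHAIN_APPROX_NONE)
    k=max(cs,key=cv2.contourArea); P=plane(t,k.reshape(-1,2),z)[:,:2]
    return cv2.minAreaRect((P*1000).astype(np.float32)),P
hsv=cv2.cvtColor(t["img"],cv2.COLOR_BGR2HSV)
m=np.zeros(C.shape[:2],bool); m[235:262,375:405]=1
mk=m&(C[...,2]>0.095)&(C[...,2]<.11)
print("key",rect(mk,.103)[0],mk.sum(),C[mk].mean(0))
m=np.zeros(C.shape[:2],bool); m[225:265,350:412]=1; m[225:280,350:415]=1
mr=m&(abs(C[...,2]-.045)<.005); print("rest",rect(mr,.045)[0],mr.sum())
m=np.zeros(C.shape[:2],bool); m[252:295,170:222]=1
mh=m&(abs(C[...,2]-.046)<.005); 
print("house",rect(mh,.046)[0],mh.sum())
# bore
hole=m&(C[...,2]<.041)
n,l,st,ce=cv2.connectedComponentsWithStats(hole.astype(np.uint8))
i=l[273,194]; print("bore comp",st[i],ce[i],plane(t,[ce[i]],.046))
k,_=cv2.findContours((l==i).astype(np.uint8),cv2.RETR_EXTERNAL,cv2.CHAIN_APPROX_NONE)
P=plane(t,k[0].reshape(-1,2),.046)[:,:2]*1000; print("circ",cv2.minEnclosingCircle(P.astype(np.float32)))
# socket
ms=(l==i)&(C[...,2]<.026); print("sock",ms.sum(),C[ms].mean(0),np.argwhere(ms).mean(0))
# side
Cs=cloud(s); print("side bore z\n",(Cs[294:318,262:286,2]*1000).round().astype(int))
mk=np.zeros(Cs.shape[:2],bool); mk[155:190,345:370]=1; mk&=Cs[...,2]>.098; print("side key top",Cs[mk].mean(0),mk.sum())
E
```

```text
z bore mm
 [[  12    8   45   47   51   47   42   46   45   44   47   42   43   47   43   45   46   47   45   47   47   46   34   19    8    4]
 [  47   48   45   46   46   46   46   44   48   44   48   45   47   44   48   46   49   46   45   47   45   47   40   26   10    7]
 [  49   51   46   44   45   48   51   45   46   45   44   47   46   46   43   47   46   45   49   48   44   45   45   34   20   11]
 [  46   44   44   45   46   44   48   48   47   46   47   49   46   50   45   44   46   42   44   46   48   47   50   40   24   10]
 [  43   44   46   49   47   44   49   42   47   44   41   45   45   45   48   46   46   48   48   45   44   44   42   42   28   12]
 [  46   46   43   45   46   48   44   46   38   32   33   33   33   32   33   50   45   44   47 1109   47   47   46   46   38   18]
 [  43   46   47   47   46   46   42   36   29   33   30   37   31   32   32   31   49   44   45   48   44   47   47   44   43   25]
 [  45   46   45   47   45   42   38   28   33   33   34   34   29   31   32   32   37   43   46   49   45   47   45   47   47   34]
 [  46   47   44   49   4
[... 4455 characters left out ...]
47  48  49  50  43  49  47  47  47  49  48  47  35]
 [ 47  45  47  43  47  47  49  44  44  48  46  48  50  46  47  44  47  45  45  46  48  47  44  32]
 [ 43  46  49  44  48  48  46  46  47  47  44  47  46  48  46  45  48  46  46  47  45  47  39  29]
 [ 45  43  46  45  47  47  46  47  43  46  46  48  44  47  43  46  46  50  48  47  45  44  37  23]
 [ 46  48  48  46  44  47  46  47  44  45  46  43  47  46  51  49  46  45  45  48  46  49  33  18]
 [ 43  46  47  45  48  49  45  44  46  44  47  47  49  45  44  45  46  44  47  45  47  41  32  10]
 [ 42  42  43  41  43  48  47  47  46  45  44  50  46  44  47  48  49  44  45  47  46  39  26  13]]
side key top [ 0.46917073 -0.1824833   0.15911408] 75
```

```bash
python3 - <<'E'
from h import *
t=pickle.load(open("top0.pkl","rb"));s=pickle.load(open("side0.pkl","rb"))
print("campos",ray(t,[[0,0]])[0],ray(s,[[0,0]])[0])
# socket with deep pixels at opening plane .032
C=cloud(t); 
for th in(.0285,.026):
    m=np.zeros(C.shape[:2],bool); m[269:277,192:200]=1; m&=C[...,2]<th
    vu=np.argwhere(m); c=vu.mean(0)[::-1]; print("sock px",c,len(vu),plane(t,[c],.032))
# key edges
g=cv2.cvtColor(t["img"],cv2.COLOR_BGR2GRAY)[238:262,376:402]
print(g)
G=cv2.resize(g,None,fx=8,fy=8,interpolation=cv2.INTER_CUBIC)
_,b=cv2.threshold(G,26,255,cv2.THRESH_BINARY_INV)
cs,_=cv2.findContours(b,cv2.RETR_EXTERNAL,cv2.CHAIN_APPROX_NONE)
k=max(cs,key=cv2.contourArea).reshape(-1,2)/8+[376-.44,238-.44]
P=plane(t,k,.103)[:,:2]*1000
print(cv2.minAreaRect(P.astype(np.float32)))
crop(t,376,238,26,24,20,"pics/key_zoom.png")
E
```

```text
campos [ 0.42113219 -0.0184579   1.10892603] [0.08843809 0.68773086 0.95947033]
sock px [195.52 272.12] 25 [[0.46315024 0.20540073 0.032     ]]
sock px [195.625      272.16666667] 24 [[0.46303306 0.20515021 0.032     ]]
[[75 74 72 72 74 72 74 74 74 74 74 74 73 73 72 72 71 71 67 61 56 54 51 49
  48 50]
 [72 72 73 74 73 74 74 75 74 73 73 73 72 71 71 70 70 70 69 68 69 69 70 71
  72 73]
 [74 74 74 74 74 74 74 74 73 73 71 72 71 71 69 69 69 70 71 72 72 73 74 75
  76 75]
 [74 75 75 74 73 73 73 72 72 70 70 69 69 69 68 69 70 70 71 73 74 75 75 76
  74 74]
 [74 74 73 73 72 72 71 69 66 64 63 62 62 62 62 64 64 60 54 62 71 74 74 74
  74 74]
 [73 73 71 71 71 69 66 61 50 39 34 31 30 28 25 25 25 25 21 36 60 72 75 75
  76 78]
 [72 72 71 70 69 66 52 33 22 18 17 16 15 14 15 15 14 14 14 25 54 72 76 78
  78 79]
 [70 70 70 69 66 59 37 17 12 15 15 14 14 15 14 14 15 14 15 20 51 69 73 73
  75 75]
 [69 70 70 70 69 58 33 13 11 13 16 15 14 14 15 14 15 15 14 17 33 45 48 47
  47 47]
 [71 71 72 73 73 64 40 15 12 15 15 15 14 15 14 17 14 13 14 16 31 41 42 42
  41 41]
 [72 73 74 75 75 65 40 17 10 14 16 15 17 15 15 14 
[... 517 characters left out ...]
1 41
  41 41]
 [79 79 78 78 77 76 65 47 40 42 41 46 48 48 44 37 32 35 37 38 40 41 41 41
  40 40]
 [77 77 77 77 78 79 78 78 78 77 75 74 74 72 72 62 46 42 41 42 41 41 41 40
  39 38]
 [76 77 79 80 80 80 80 79 78 77 76 76 75 75 75 73 64 51 50 48 45 41 40 39
  38 39]
 [79 79 80 80 79 78 78 76 75 75 75 74 75 76 76 76 75 73 72 70 60 48 46 45
  44 45]
 [79 79 78 78 77 76 74 74 74 74 75 75 76 76 76 75 74 73 72 71 70 68 68 67
  66 67]
 [78 77 76 74 75 74 74 74 75 75 76 76 75 74 73 72 72 71 71 70 70 69 69 69
  70 69]
 [78 77 75 73 73 74 75 76 75 76 75 74 73 72 71 71 70 70 69 70 69 70 68 68
  68 67]]
((501.0646667480469, -242.95565795898438), (26.355634689331055, 31.128419876098633), 1.5481404066085815)
```

View pics/key_zoom.png

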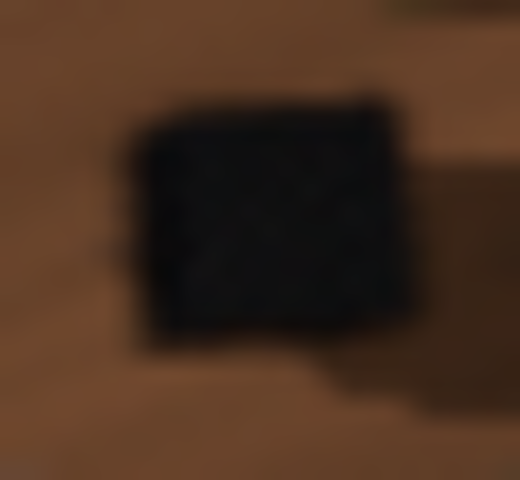

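The black square grip at top-view pixel (389,249), standing in the wooden rest, is the key. The look-alikes at (375,201) and (412,201) are red and not in the rest. The bore is at about (194.8,273.3) and the off-centre socket at about (195.6,272.2).

```bash
cat > mv.py <<'E'
import sys,numpy as np
from scipy.spatial.transform import Rotation as Ro
from bench import r
# usage: mv.py x y z psi_deg  -> tool shift mm and tool rotation vector deg to reach pointing-down pose
s=r.read_state(); p=np.array(s["ee_pos"]); Q=Ro.from_quat(s["eef_rot"])
X=Q.as_matrix()[:,0]; psi=np.degrees(np.arctan2(X[1],X[0]))
print("t",round(s["time"],3),"tcp",p.round(4),"psi",round(psi,2),"tilt",np.degrees(np.arccos(-Q.as_matrix()[2,2])).round(2),"w",round(s["width"],4),"F",np.round(s["ft_force"],2),"T",np.round(s["torque"],3))
print("q",np.round(s["joint_positions"],3))
if len(sys.argv)>4:
    x,y,z,ps=map(float,sys.argv[1:5]); a=np.radians(ps)
    T=Ro.from_matrix(np.array([[np.cos(a),np.sin(a),0],[np.sin(a),-np.cos(a),0],[0,0,-1]]))
    print("shift",(Q.inv().apply(np.array([x,y,z])-p)*1000).round(2),"rot",np.degrees((Q.inv()*T).as_rotvec()).round(2))
E
python3 mv.py 0.502 -0.245 0.2 4.5
```

```text
t 0.1 tcp [ 0.275  -0.5609  0.2298] psi -63.89 tilt 0.07 w 0.0872 F [-0.9   0.04  0.09] T [ 0.013 -0.018 -0.025]
q [ 1.092  0.333 -0.065  1.461  0.022  1.35  -0.089]
shift [-183.69 -342.89   30.07] rot [-4.000e-02  6.000e-02 -6.839e+01]
```

apply_moves(
  increments=[
    {"grip": 0, "xyz": [-25, -47, 4], "rotation": [0, 0, -9]},
    {"grip": 0, "xyz": [-50, -94, 8], "rotation": [0, 0, -18]},
    {"grip": 0, "xyz": [-75, -141, 12], "rotation": [0, 0, -27]},
    {"grip": 0, "xyz": [-100, -188, 16], "rotation": [0, 0, -36]},
    {"grip": 0, "xyz": [-125, -235, 20], "rotation": [0, 0, -45]},
  ],
  squeeze=30,
)

```text
time: 0.72
ee_pos: [0.4316, -0.3436, 0.2096]
eef_rot: [0.987, -0.162, -0.001, -0.001]
ft_force: [-0.2, 0.2, -0.4]
width: 0.0869
```

```bash
python3 mv.py 0.502 -0.245 0.16 4.5
```

```text
t 0.725 tcp [ 0.4316 -0.3436  0.2096] psi -18.59 tilt 0.09 w 0.0869 F [-0.16  0.25 -0.4 ] T [ 0.006 -0.125 -0.024]
q [ 0.87   0.204 -0.319  1.673  0.066  1.277  0.214]
shift [  35.4  -115.86   49.7 ] rot [ -0.06   0.06 -23.09]
```

apply_moves(
  increments=[
    {"grip": 0, "xyz": [12, -39, 17], "rotation": [0, 0, -8]},
    {"grip": 0, "xyz": [24, -78, 34], "rotation": [0, 0, -16]},
    {"grip": 0, "xyz": [35.4, -115.9, 49.7], "rotation": [0, 0, -23.1]},
    {"grip": 0, "xyz": [35.4, -115.9, 49.7], "rotation": [0, 0, -23.1]},
  ],
)

```text
time: 1.23
ee_pos: [0.5029, -0.2412, 0.1585]
eef_rot: [0.999, 0.043, -0.001, -0.002]
ft_force: [-0.5, -1.1, 0.3]
width: 0.0868
```

```bash
python3 mv.py 0.502 -0.245 0.080 4.5; python3 - <<'E'
from h import *
from bench import viewer
c=viewer.camera("side"); crop(c,260,90,180,140,4,"pics/s1.png")
E
```

```text
t 1.225 tcp [ 0.5029 -0.2412  0.1585] psi 4.89 tilt 0.27 w 0.0868 F [-0.48 -1.1   0.34] T [-0.03  -0.09   0.045]
q [ 0.744  0.273 -0.439  1.713  0.121  1.187  0.359]
shift [-1.01  4.05 78.48] rot [-0.23  0.13  0.39]
```

View pics/s1.png

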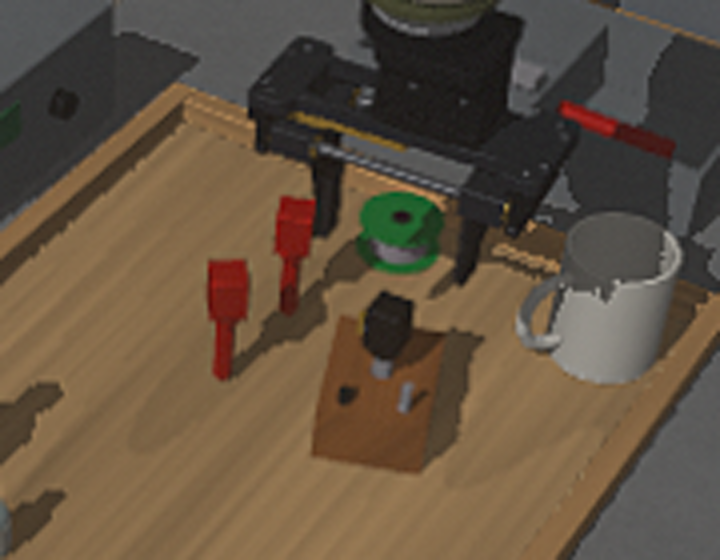

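The gripper is over the key (crop 385,325), with its jaws open along x either side of the grip. The red keys at (295,230) and (228,290) are clear of the fingers. Descending.

apply_moves(
  increments=[
    {"grip": 0, "xyz": [-1, 4, 20], "rotation": [-0.2, 0.1, 0.4]},
    {"grip": 0, "xyz": [-1, 4, 45], "rotation": [-0.2, 0.1, 0.4]},
    {"grip": 0, "xyz": [-1, 4, 65], "rotation": [-0.2, 0.1, 0.4]},
    {"grip": 0, "xyz": [-1, 4, 78.5], "rotation": [-0.2, 0.1, 0.4]},
    {"grip": 0, "xyz": [-1, 4, 78.5], "rotation": [-0.2, 0.1, 0.4]},
  ],
)

```text
time: 1.9
ee_pos: [0.5005, -0.2481, 0.0802]
eef_rot: [0.999, 0.036, -0.001, 0.0]
ft_force: [0.4, -0.9, 0.4]
width: 0.087
```

```bash
python3 mv.py 0.502 -0.245 0.080 4.5
```

```text
t 1.9 tcp [ 0.5005 -0.2481  0.0802] psi 4.14 tilt 0.1 w 0.087 F [ 0.43 -0.85  0.35] T [ 0.025 -0.111 -0.011]
q [ 0.734  0.356 -0.42   1.788  0.167  1.034  0.323]
shift [ 1.73 -3.    0.17] rot [ 0.03  0.09 -0.36]
```

apply_moves(
  increments=[
    {"grip": 0, "xyz": [1.7, -3, 0], "rotation": [0, 0, -0.4]},
    {"grip": 0, "xyz": [1.7, -3, 0], "rotation": [0, 0, -0.4]},
  ],
)

```text
time: 2.15
ee_pos: [0.5025, -0.2449, 0.081]
eef_rot: [0.999, 0.04, -0.0, 0.001]
ft_force: [-1.0, 0.3, 0.2]
width: 0.0871
```

```bash
python3 mv.py 0.502 -0.245 0.080 4.5
```

```text
t 2.15 tcp [ 0.5025 -0.2449  0.081 ] psi 4.56 tilt 0.07 w 0.0871 F [-1.    0.31  0.2 ] T [-0.015 -0.118  0.003]
q [ 0.73   0.355 -0.423  1.788  0.169  1.034  0.323]
shift [-0.52  0.03  0.97] rot [0.07 0.03 0.06]
```

apply_moves(
  increments=[
    {"grip": 255, "xyz": [0, 0, 0.5], "rotation": [0, 0, 0]},
    {"grip": 255, "xyz": [0, 0, 0.5], "rotation": [0, 0, 0]},
    {"grip": 255, "xyz": [0, 0, 0.5], "rotation": [0, 0, 0]},
    {"grip": 255, "xyz": [0, 0, 0.5], "rotation": [0, 0, 0]},
    {"grip": 255, "xyz": [0, 0, 0.5], "rotation": [0, 0, 0]},
  ],
  squeeze=15,
)

```text
time: 2.78
ee_pos: [0.5025, -0.245, 0.0805]
eef_rot: [0.999, 0.04, -0.0, 0.001]
ft_force: [0.0, -0.6, 0.9]
width: 0.0448
```

```bash
python3 mv.py 0.502 -0.245 0.080 4.5
```

```text
t 2.775 tcp [ 0.5025 -0.245   0.0805] psi 4.56 tilt 0.07 w 0.0448 F [ 0.05 -0.64  0.9 ] T [ 0.045 -0.098  0.04 ]
q [ 0.73   0.356 -0.423  1.788  0.169  1.033  0.323]
shift [-0.49  0.    0.45] rot [0.07 0.03 0.06]
```

apply_moves(
  increments=[
    {"grip": 255, "xyz": [0, 0, 0], "rotation": [0, 0, 0]},
    {"grip": 255, "xyz": [0, 0, 0], "rotation": [0, 0, 0]},
    {"grip": 255, "xyz": [0, 0, 0], "rotation": [0, 0, 0]},
    {"grip": 255, "xyz": [0, 0, 0], "rotation": [0, 0, 0]},
  ],
)

```text
time: 3.28
ee_pos: [0.5025, -0.2449, 0.0804]
eef_rot: [0.999, 0.04, -0.0, 0.001]
ft_force: [-0.6, 0.0, 0.1]
width: 0.0261
```

```bash
python3 mv.py 0.502 -0.245 0.080 4.5
```

```text
t 3.275 tcp [ 0.5025 -0.2449  0.0804] psi 4.56 tilt 0.07 w 0.0261 F [-0.62  0.05  0.15] T [ 0.015 -0.147  0.026]
q [ 0.73   0.356 -0.423  1.788  0.169  1.033  0.323]
shift [-0.52  0.03  0.45] rot [0.06 0.03 0.06]
```

apply_moves(
  increments=[
    {"grip": 255, "xyz": [0, 0, 0], "rotation": [0, 0, 0]},
    {"grip": 255, "xyz": [0, 0, -20], "rotation": [0, 0, 0]},
    {"grip": 255, "xyz": [0, 0, -50], "rotation": [0, 0, 0]},
    {"grip": 255, "xyz": [0, 0, -85], "rotation": [0, 0, 0]},
    {"grip": 255, "xyz": [0, 0, -110], "rotation": [0, 0, 0]},
  ],
  squeeze=45,
)

```text
time: 3.9
ee_pos: [0.5027, -0.2448, 0.1919]
eef_rot: [0.999, 0.04, 0.0, 0.001]
ft_force: [-0.0, -0.9, -1.4]
width: 0.0258
```

```bash
python3 mv.py 0.463 0.205 0.19 4.5; python3 - <<'E'
from h import *
from bench import viewer
c=viewer.camera("side"); crop(c,290,70,120,140,4,"pics/s2.png")
E
```

```text
t 3.9 tcp [ 0.5027 -0.2448  0.1919] psi 4.56 tilt 0.09 w 0.0258 F [-0.03 -0.9  -1.39] T [-0.004 -0.152  0.023]
q [ 0.75   0.244 -0.439  1.673  0.11   1.247  0.367]
shift [  -3.8  -451.55    1.14] rot [ 0.09 -0.01  0.06]
```

View pics/s2.png

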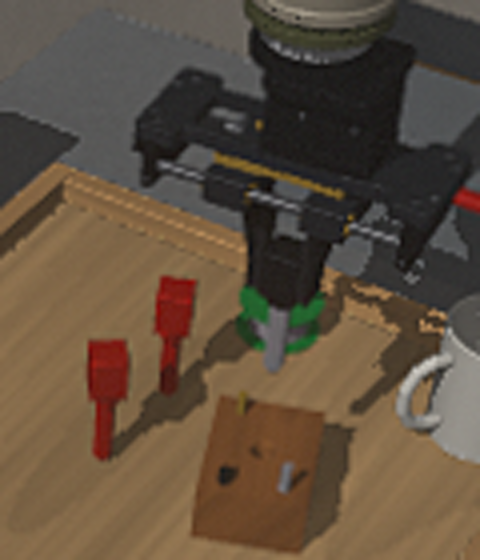

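The key is out of the rest and hangs vertical in the fingers (crop 275,340).

apply_moves(
  increments=[
    {"grip": 255, "xyz": [0, -30, 0], "rotation": [0, 0, 0]},
    {"grip": 255, "xyz": [0, -75, 0], "rotation": [0, 0, 0]},
    {"grip": 255, "xyz": [-1, -125, 0], "rotation": [0, 0, 0]},
    {"grip": 255, "xyz": [-1, -175, 0], "rotation": [0, 0, 0]},
    {"grip": 255, "xyz": [-2, -225, 0], "rotation": [0, 0, 0]},
  ],
)

```text
time: 4.58
ee_pos: [0.4835, -0.0196, 0.1937]
eef_rot: [0.999, 0.04, 0.002, 0.002]
ft_force: [0.1, 0.1, -1.2]
width: 0.0258
```

```bash
python3 mv.py 0.463 0.205 0.17 4.5
```

```text
t 4.575 tcp [ 0.4835 -0.0196  0.1937] psi 4.56 tilt 0.29 w 0.0258 F [ 0.07  0.1  -1.19] T [ 0.056 -0.161  0.003]
q [ 0.535  0.085 -0.614  1.848  0.056  1.221 -0.016]
shift [  -2.68 -225.57   22.87] rot [ 0.22 -0.19  0.06]
```

apply_moves(
  increments=[
    {"grip": 255, "xyz": [-1, -50, 2], "rotation": [0.2, -0.2, 0]},
    {"grip": 255, "xyz": [-1, -100, 5], "rotation": [0.2, -0.2, 0]},
    {"grip": 255, "xyz": [-2, -150, 10], "rotation": [0.2, -0.2, 0]},
    {"grip": 255, "xyz": [-2.5, -195, 18], "rotation": [0.2, -0.2, 0]},
    {"grip": 255, "xyz": [-2.7, -225.5, 22.8], "rotation": [0.2, -0.2, 0]},
  ],
)

```text
time: 5.2
ee_pos: [0.462, 0.207, 0.1694]
eef_rot: [0.999, 0.041, -0.0, 0.0]
ft_force: [1.0, -0.5, -1.6]
width: 0.0258
```

```bash
python3 mv.py 0.463 0.205 0.13 4.5
```

```text
t 5.2 tcp [0.462  0.207  0.1694] psi 4.67 tilt 0.05 w 0.0258 F [ 1.01 -0.5  -1.59] T [-0.059 -0.087 -0.003]
q [ 0.223  0.198 -0.804  1.816  0.153  1.192 -0.547]
shift [ 0.82  2.09 39.38] rot [-0.    0.05  0.17]
```

apply_moves(
  increments=[
    {"grip": 255, "xyz": [1, 1.5, 15], "rotation": [0, 0, 0]},
    {"grip": 255, "xyz": [1.3, 1.5, 30], "rotation": [0, 0, 0]},
    {"grip": 255, "xyz": [1.3, 1.5, 36], "rotation": [0, 0, 0]},
    {"grip": 255, "xyz": [1.3, 1.5, 36], "rotation": [0, 0, 0]},
  ],
)

```text
time: 5.7
ee_pos: [0.4634, 0.2047, 0.1329]
eef_rot: [0.999, 0.04, -0.001, 0.0]
ft_force: [-0.4, 0.0, -2.2]
width: 0.0257
```

```bash
python3 mv.py 0.4635 0.2055 0.115 4.5; python3 - <<'E'
from h import *
from bench import viewer
c=viewer.camera("side"); pickle.dump(c,open("side3.pkl","wb")); crop(c,225,220,100,110,5,"pics/s3.png")
print(proj(c,[[.4635,.2055,.058],[.460,.2042,.046],[.4631,.2053,.032]]))
E
```

```text
t 5.7 tcp [0.4634 0.2047 0.1329] psi 4.6 tilt 0.1 w 0.0257 F [-0.36  0.05 -2.16] T [ 0.025 -0.123  0.016]
q [ 0.209  0.242 -0.793  1.856  0.19   1.123 -0.573]
shift [ 0.22 -0.8  17.9 ] rot [0.02 0.1  0.1 ]
[[267.6143258  300.25077137]
 [269.38848695 303.73546735]
 [268.07682859 306.96987675]]
```

View pics/s3.png

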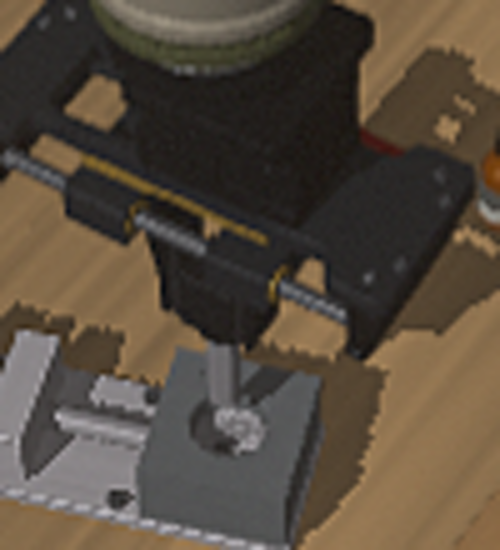

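```bash
python3 - <<'E'
from h import *
np.set_printoptions(linewidth=200)
c=pickle.load(open("side3.pkl","rb"));s0=pickle.load(open("side0.pkl","rb"))
g=cv2.cvtColor(c["img"],cv2.COLOR_BGR2GRAY)
print(g[288:304,260:282])
R_=R(c); print("cam right in world",R_[0].round(3))
print(proj(c,[[.4634,.2047,.0575],[.4634,.2047,.075]]))
# bore bias in side: rim mask of depth on initial image
C=cloud(s0); m=np.zeros(C.shape[:2],bool); m[292:315,260:284]=1
m&=(C[...,2]<.040); vu=np.argwhere(m)
k,_=cv2.findContours(m.astype(np.uint8),cv2.RETR_EXTERNAL,cv2.CHAIN_APPROX_NONE); k=max(k,key=cv2.contourArea)
P=plane(s0,k.reshape(-1,2),.046)[:,:2]*1000; print("bore in side",cv2.minEnclosingCircle(P.astype(np.float32)), cv2.fitEllipse(P.astype(np.float32)))
# housing side vis
m=np.zeros(C.shape[:2],bool); m[285:330,245:295]=1; m&=abs(C[...,2]-.046)<.005
k,_=cv2.findContours(m.astype(np.uint8),cv2.RETR_EXTERNAL,cv2.CHAIN_APPROX_NONE); k=max(k,key=cv2.contourArea)
P=plane(s0,k.reshape(-1,2),.046)[:,:2]*1000; print("house",cv2.minAreaRect(P.astype(np.float32)))
E
```

```text
[[111 112 113 115 119 114 104  75  34  38  39  25  41  48  29  27  44  86 118  82 120 120]
 [ 96  99 106 113 119 119 115 107  96  98  99  62  64 105  22  35  64  67  82  61  90 128]
 [ 92  87  90  93  96 102 102 111 106 107 108  66  60  86  51  65  67  62  65  62  65  89]
 [ 86  87  87  85  87  89  98 109 104 103 105  77  55  71  64  65  64  65  64  67  68  66]
 [ 86  86  86  87  89  87  94 108 104 105 104  78  57  82  86  81  74  72  69  71  72  72]
 [ 86  87  87  88  88  86  94 109 103 104 105  79  57  84  91  92  89  58  56  59  64  68]
 [ 87  88  86  87  87  70  93 110 103 106 105  77  56  83  91  91  64  52  52  54  53  55]
 [ 87  86  87  88  87  82  95 108 105 104 106  78  56  85  91  60  51  52  52  51  52  51]
 [ 87  86  88  88  86  85  93 110 103 103 104  79  58  84  60  50  53  53  53  53  51  53]
 [ 88  89  87  87  87  87  88 109 104 104 106  78  57  61  50  51  52  52  52  51  55  87]
 [ 88  88  89  89  89  89  86 111 105 103 104  78  56  53  52  55  55  52  49  55  87  90]
 [ 87  88  88  88  90  88  76 112 106 104 103  77  55  76  85  50  51  55  87  84  91  90]
 [ 86  88  87  90  83  62  60  95 108 102 101  85  64  87  87  41  51  97  91  91  91  89]
 [ 87  87  90  85  59  48  56  65  81 116 113 113  89  87  81  78  83  92  97  88  89  87]
 [ 89  89  89  69  48  49  53  61 125 152 152 163 120 137 149 106  82  83  90  87  88  88]
 [ 87  87  81  52  48  59  63  67 145 131 152 120 140 141 145 139 127  78  83  89  88  88]]
cam right in world [-0.813 -0.581 -0.014]
[[267.87443147 300.15054732]
 [267.69628336 295.50935232]]
bore in side ((456.9471130371094, 204.21826171875), 16.767375946044922) ((456.4109802246094, 204.88006591796875), (28.605350494384766, 31.182897567749023), 122.67924499511719)
house ((456.6304016113281, 204.4326629638672), (67.18077087402344, 69.99555206298828), 20.66669464111328)
```

```bash
python3 mv.py 0.4637 0.2056 0.112 4.5
```

```text
t 5.75 tcp [0.4637 0.205  0.1334] psi 4.61 tilt 0.05 w 0.0256 F [ 0.39 -0.86 -1.75] T [ 0.002 -0.09  -0.019]
q [ 0.209  0.242 -0.793  1.855  0.19   1.123 -0.573]
shift [ 0.11 -0.57 21.44] rot [0.01 0.05 0.11]
```

apply_moves(
  increments=[
    {"grip": 255, "xyz": [0.1, -0.6, 8], "rotation": [0, 0, 0]},
    {"grip": 255, "xyz": [0.1, -0.6, 16], "rotation": [0, 0, 0]},
    {"grip": 255, "xyz": [0.1, -0.6, 21.4], "rotation": [0, 0, 0]},
    {"grip": 255, "xyz": [0.1, -0.6, 21.4], "rotation": [0, 0, 0]},
  ],
)

```text
time: 6.25
ee_pos: [0.4633, 0.2056, 0.1115]
eef_rot: [0.999, 0.04, -0.001, 0.0]
ft_force: [0.2, -0.2, -1.4]
width: 0.0255
```

```bash
python3 mv.py 0.4637 0.2056 0.1055 4.5
```

```text
t 6.25 tcp [0.4633 0.2056 0.1115] psi 4.62 tilt 0.11 w 0.0255 F [ 0.23 -0.23 -1.37] T [ 0.013 -0.122 -0.019]
q [ 0.196  0.271 -0.786  1.877  0.216  1.083 -0.594]
shift [ 0.38 -0.02  6.02] rot [0.01 0.11 0.12]
```

apply_moves(
  increments=[
    {"grip": 255, "xyz": [0.4, 0, 2], "rotation": [0, 0, 0]},
    {"grip": 255, "xyz": [0.4, 0, 4], "rotation": [0, 0, 0]},
    {"grip": 255, "xyz": [0.4, 0, 6], "rotation": [0, 0, 0]},
    {"grip": 255, "xyz": [0.4, 0, 6], "rotation": [0, 0, 0]},
  ],
)

```text
time: 6.75
ee_pos: [0.4637, 0.2055, 0.1054]
eef_rot: [0.999, 0.04, -0.001, 0.0]
ft_force: [-0.7, -0.1, -1.6]
width: 0.0257
```

```bash
python3 mv.py 0.4637 0.2056 0.1025 4.5
```

```text
t 6.75 tcp [0.4637 0.2055 0.1054] psi 4.62 tilt 0.12 w 0.0257 F [-0.74 -0.14 -1.64] T [-0.029 -0.1    0.009]
q [ 0.192  0.28  -0.783  1.882  0.223  1.071 -0.6  ]
shift [ 0.06 -0.08  2.87] rot [0.02 0.12 0.12]
```

apply_moves(
  increments=[
    {"grip": 255, "xyz": [0, 0, 1], "rotation": [0, 0, 0]},
    {"grip": 255, "xyz": [0, 0, 2], "rotation": [0, 0, 0]},
    {"grip": 255, "xyz": [0, 0, 3], "rotation": [0, 0, 0]},
    {"grip": 255, "xyz": [0, 0, 3], "rotation": [0, 0, 0]},
  ],
)

```text
time: 7.25
ee_pos: [0.4638, 0.2058, 0.1026]
eef_rot: [0.999, 0.04, -0.001, 0.0]
ft_force: [-0.3, 1.1, 2.5]
width: 0.0259
```

```bash
python3 mv.py 0.4637 0.2056 0.1025 4.5
```

```text
t 7.25 tcp [0.4638 0.2058 0.1026] psi 4.63 tilt 0.09 w 0.0259 F [-0.31  1.09  2.45] T [ 0.122  0.197 -0.024]
q [ 0.19   0.284 -0.782  1.884  0.227  1.066 -0.602]
shift [-0.11  0.2   0.13] rot [-0.    0.09  0.13]
```

apply_moves(
  increments=[
    {"grip": 255, "xyz": [0, 0, 0.2], "rotation": [0, 0, -5]},
    {"grip": 255, "xyz": [0, 0, 0.2], "rotation": [0, 0, -10]},
    {"grip": 255, "xyz": [0, 0, 0.2], "rotation": [0, 0, -10]},
  ],
)

```text
time: 7.62
ee_pos: [0.4638, 0.2059, 0.1025]
eef_rot: [0.992, 0.127, -0.001, -0.0]
ft_force: [-0.9, -0.3, 3.5]
width: 0.0254
```

```bash
python3 mv.py 0.4637 0.2056 0.1025 24.5
```

```text
t 7.625 tcp [0.4638 0.2059 0.1025] psi 14.59 tilt 0.09 w 0.0254 F [-0.9  -0.32  3.47] T [0.1   0.256 0.005]
q [ 0.213  0.291 -0.809  1.883  0.238  1.068 -0.437]
shift [-0.14  0.25  0.04] rot [-0.03  0.09 -9.91]
```

apply_moves(
  increments=[
    {"grip": 255, "xyz": [0, 0, 0.1], "rotation": [0, 0, -5]},
    {"grip": 255, "xyz": [0, 0, 0.1], "rotation": [0, 0, -10]},
    {"grip": 255, "xyz": [0, 0, 0.1], "rotation": [0, 0, -10]},
  ],
)

```text
time: 8.0
ee_pos: [0.4638, 0.2059, 0.1026]
eef_rot: [0.977, 0.212, -0.001, -0.0]
ft_force: [-1.4, -0.1, 3.5]
width: 0.0255
```

```bash
python3 mv.py 0.4637 0.2056 0.1025 34.5
```

```text
t 8.0 tcp [0.4638 0.2059 0.1026] psi 24.46 tilt 0.09 w 0.0255 F [-1.35 -0.15  3.54] T [ 0.09   0.261 -0.028]
q [ 0.235  0.299 -0.836  1.882  0.25   1.071 -0.274]
shift [-0.27  0.23  0.05] rot [ -0.05   0.07 -10.04]
```

apply_moves(
  increments=[
    {"grip": 255, "xyz": [0, 0, 0.2], "rotation": [0, 0, -5]},
    {"grip": 255, "xyz": [0, 0, 0.2], "rotation": [0, 0, -10]},
    {"grip": 255, "xyz": [0, 0, 0.2], "rotation": [0, 0, -10]},
  ],
)

```text
time: 8.38
ee_pos: [0.4638, 0.2059, 0.1024]
eef_rot: [0.956, 0.295, -0.001, -0.0]
ft_force: [-1.6, 0.4, 2.9]
width: 0.0258
```

```bash
python3 mv.py 0.4637 0.2056 0.1025 44.5
```

```text
t 8.375 tcp [0.4638 0.2059 0.1024] psi 34.27 tilt 0.09 w 0.0258 F [-1.62  0.41  2.92] T [ 0.084  0.24  -0.023]
q [ 0.258  0.307 -0.864  1.881  0.263  1.074 -0.112]
shift [-0.29  0.18 -0.14] rot [ -0.07   0.06 -10.23]
```

apply_moves(
  increments=[
    {"grip": 255, "xyz": [-0.3, 0, 0.1], "rotation": [0, 0, -5]},
    {"grip": 255, "xyz": [-0.3, 0, 0.1], "rotation": [0, 0, -10]},
    {"grip": 255, "xyz": [-0.3, 0, 0.1], "rotation": [0, 0, -10]},
  ],
)

```text
time: 8.75
ee_pos: [0.4635, 0.2059, 0.1021]
eef_rot: [0.927, 0.375, -0.001, -0.001]
ft_force: [0.4, 1.6, -0.9]
width: 0.0259
```

```bash
python3 mv.py 0.4637 0.2056 0.1025 54.5
```

```text
t 8.75 tcp [0.4635 0.2059 0.1021] psi 44.06 tilt 0.11 w 0.0259 F [ 0.39  1.56 -0.87] T [0.502 0.064 0.008]
q [ 0.282  0.315 -0.892  1.881  0.276  1.076  0.049]
shift [-0.07  0.39 -0.43] rot [ -0.11   0.04 -10.44]
```

apply_moves(
  increments=[
    {"grip": 255, "xyz": [0, 0, 1], "rotation": [0, 0, -2]},
    {"grip": 255, "xyz": [0, 0, 2], "rotation": [0, 0, -2]},
    {"grip": 255, "xyz": [0, 0, 2.5], "rotation": [0, 0, -2]},
    {"grip": 255, "xyz": [0, 0, 2.5], "rotation": [0, 0, -2]},
  ],
)

```text
time: 9.25
ee_pos: [0.4634, 0.206, 0.0995]
eef_rot: [0.92, 0.391, -0.001, -0.001]
ft_force: [-0.9, 0.9, -1.8]
width: 0.0256
```

```bash
python3 mv.py 0.4637 0.2056 0.096 46
```

```text
t 9.25 tcp [0.4634 0.206  0.0995] psi 46.03 tilt 0.12 w 0.0256 F [-0.89  0.9  -1.8 ] T [ 0.517 -0.028  0.036]
q [ 0.284  0.32  -0.896  1.884  0.282  1.072  0.079]
shift [-0.06  0.45  3.48] rot [-0.11  0.04  0.03]
```

apply_moves(
  increments=[
    {"grip": 255, "xyz": [0, 0.3, 1], "rotation": [0, 0, 0]},
    {"grip": 255, "xyz": [0, 0.3, 2], "rotation": [0, 0, 0]},
    {"grip": 255, "xyz": [0, 0.3, 3], "rotation": [0, 0, 0]},
    {"grip": 255, "xyz": [0, 0.3, 3.5], "rotation": [0, 0, 0]},
    {"grip": 255, "xyz": [0, 0.3, 3.5], "rotation": [0, 0, 0]},
  ],
)

```text
time: 9.88
ee_pos: [0.4636, 0.2058, 0.0959]
eef_rot: [0.92, 0.391, -0.001, -0.001]
ft_force: [0.1, 2.1, 0.2]
width: 0.0262
```

```bash
python3 mv.py 0.4637 0.2056 0.094 46
```

```text
t 9.875 tcp [0.4636 0.2058 0.0959] psi 46.04 tilt 0.13 w 0.0262 F [0.08 2.11 0.23] T [ 0.77   0.157 -0.069]
q [ 0.282  0.326 -0.894  1.887  0.287  1.066  0.075]
shift [-0.09  0.24  1.91] rot [-0.12  0.04  0.04]
```

apply_moves(
  increments=[
    {"grip": 255, "xyz": [0.35, -0.35, 0], "rotation": [0, 0, 0]},
    {"grip": 255, "xyz": [0.35, -0.35, 0.5], "rotation": [0, 0, 0]},
    {"grip": 255, "xyz": [0.35, -0.35, 1], "rotation": [0, 0, 0]},
    {"grip": 255, "xyz": [0.35, -0.35, 1], "rotation": [0, 0, 0]},
  ],
)

```text
time: 10.38
ee_pos: [0.4635, 0.2061, 0.0948]
eef_rot: [0.92, 0.391, -0.001, -0.001]
ft_force: [-1.7, 0.8, -1.9]
width: 0.0258
```

```bash
python3 mv.py 0.4637 0.2056 0.094 46
```

```text
t 10.375 tcp [0.4635 0.2061 0.0948] psi 46.03 tilt 0.13 w 0.0258 F [-1.66  0.78 -1.91] T [ 0.191  0.206 -0.025]
q [ 0.28   0.328 -0.893  1.887  0.289  1.064  0.073]
shift [-0.23  0.48  0.78] rot [-0.11  0.06  0.03]
```

apply_moves(
  increments=[
    {"grip": 255, "xyz": [-0.1, 0, 0], "rotation": [0, 0, 0]},
    {"grip": 255, "xyz": [-0.1, 0, 0], "rotation": [0, 0, 0]},
    {"grip": 255, "xyz": [-0.1, 0, 0], "rotation": [0, 0, 6]},
    {"grip": 255, "xyz": [-0.1, 0, 0], "rotation": [0, 0, 13]},
    {"grip": 255, "xyz": [-0.1, 0, 0], "rotation": [0, 0, 20]},
  ],
  squeeze=60,
)

```text
time: 11.0
ee_pos: [0.4634, 0.2066, 0.0949]
eef_rot: [0.975, 0.223, -0.001, -0.001]
ft_force: [-1.3, 2.6, -2.7]
width: 0.0254
```

```bash
python3 mv.py 0.4635 0.2061 0.0948 6
```

```text
t 11.0 tcp [0.4634 0.2066 0.0949] psi 25.82 tilt 0.14 w 0.0254 F [-1.3   2.63 -2.67] T [0.839 0.095 0.035]
q [ 0.231  0.309 -0.834  1.889  0.259  1.056 -0.258]
shift [-0.16  0.46  0.06] rot [-0.11  0.09 19.82]
```

apply_moves(
  increments=[
    {"grip": 255, "xyz": [0, 0, 0], "rotation": [0, 0, 7]},
    {"grip": 255, "xyz": [0, 0, 0], "rotation": [0, 0, 14]},
    {"grip": 255, "xyz": [0, 0, 0], "rotation": [0, 0, 21]},
    {"grip": 255, "xyz": [0, 0, 0], "rotation": [0, 0, 28]},
    {"grip": 255, "xyz": [0, 0, 0], "rotation": [0, 0, 35]},
  ],
)

```text
time: 11.62
ee_pos: [0.464, 0.2068, 0.095]
eef_rot: [0.997, -0.082, -0.001, -0.001]
ft_force: [1.4, 1.8, -4.2]
width: 0.0252
```

```bash
python3 mv.py 0.4635 0.2061 0.0948 -54
```

```text
t 11.625 tcp [0.464  0.2068 0.095 ] psi -9.4 tilt 0.13 w 0.0252 F [ 1.39  1.84 -4.17] T [ 0.512 -0.552  0.024]
q [ 0.149  0.285 -0.736  1.892  0.217  1.045 -0.841]
shift [-0.33  0.77  0.15] rot [-0.08  0.11 44.6 ]
```

apply_moves(
  increments=[
    {"grip": 255, "xyz": [0, 0.3, 0.2], "rotation": [0, 0, 9]},
    {"grip": 255, "xyz": [0, 0.3, 0.3], "rotation": [0, 0, 18]},
    {"grip": 255, "xyz": [0, 0.3, 0.4], "rotation": [0, 0, 27]},
    {"grip": 255, "xyz": [0, 0.3, 0.4], "rotation": [0, 0, 36]},
    {"grip": 255, "xyz": [0, 0.3, 0.4], "rotation": [0, 0, 45]},
  ],
)

```text
time: 12.25
ee_pos: [0.4647, 0.2064, 0.0949]
eef_rot: [0.888, -0.459, -0.0, -0.001]
ft_force: [1.5, -0.5, -1.8]
width: 0.0255
```

```bash
python3 mv.py 0.4635 0.2061 0.0948 -54; python3 - <<'E'
from h import *
from bench import viewer
c=viewer.camera("side"); crop(c,195,220,130,110,5,"pics/s4.png")
E
```

```text
t 12.25 tcp [0.4647 0.2064 0.0949] psi -54.7 tilt 0.13 w 0.0255 F [ 1.51 -0.47 -1.79] T [ 0.027 -0.525  0.021]
q [ 0.051  0.261 -0.621  1.897  0.174  1.035 -1.598]
shift [-0.46  1.15  0.06] rot [-0.11  0.07 -0.7 ]
```

View pics/s4.png

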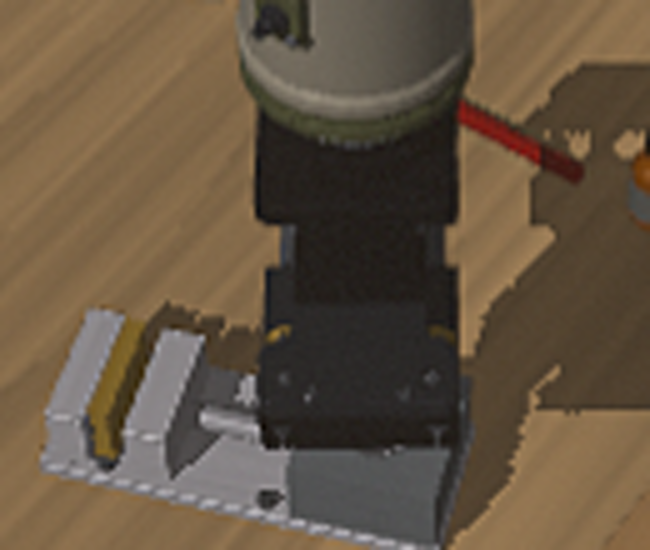

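The cam is turned and the sliding jaw (crop 190,350) has moved toward the girder (120,380). Letting go now.

apply_moves(
  increments=[
    {"grip": 90, "xyz": [0, 0, 0], "rotation": [0, 0, 0]},
    {"grip": 90, "xyz": [0, 0, 0], "rotation": [0, 0, 0]},
    {"grip": 90, "xyz": [0, 0, 0], "rotation": [0, 0, 0]},
    {"grip": 90, "xyz": [0, 0, 0], "rotation": [0, 0, 0]},
    {"grip": 90, "xyz": [0, 0, 0], "rotation": [0, 0, 0]},
  ],
)

```text
time: 12.92
ee_pos: [0.4647, 0.2063, 0.0949]
eef_rot: [0.887, -0.463, -0.0, -0.001]
ft_force: [0.7, -0.0, 0.4]
width: 0.0555
```

```bash
python3 mv.py 0.4637 0.2060 0.0948 35; python3 - <<'E'
from h import *
from bench import viewer
c=viewer.camera("side"); pickle.dump(c,open("side5.pkl","wb")); crop(c,195,220,130,110,5,"pics/s5.png")
t=viewer.camera("top"); pickle.dump(t,open("top5.pkl","wb")); crop(t,140,190,110,110,5,"pics/t5.png")
E
```

```text
t 12.925 tcp [0.4647 0.2063 0.0949] psi -55.12 tilt 0.13 w 0.0555 F [ 0.66 -0.    0.44] T [-0.012  0.01  -0.016]
q [ 0.05   0.261 -0.62   1.897  0.174  1.035 -1.605]
shift [-0.28  1.01  0.05] rot [-1.400e-01 -2.000e-02 -9.012e+01]
```

View pics/s5.png

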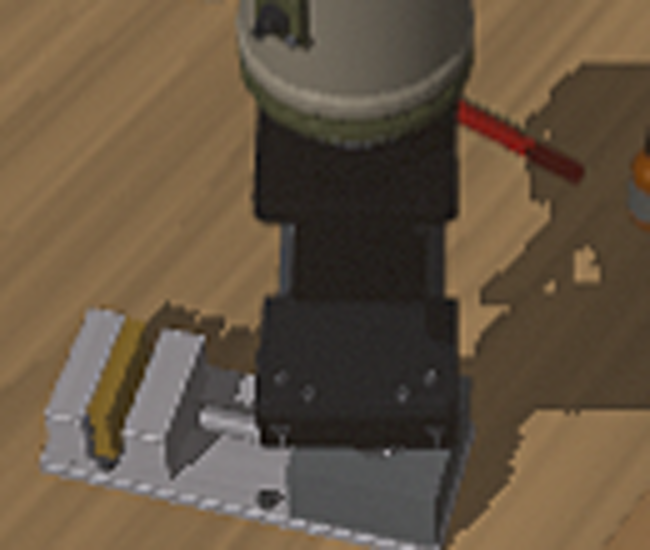

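View pics/t5.png

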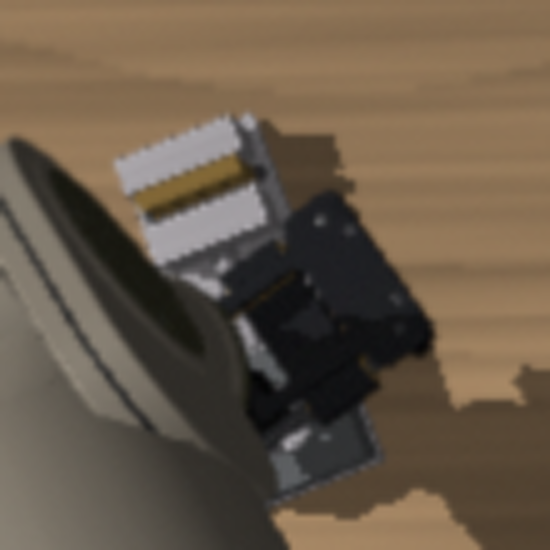

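```bash
cat > jaw.py <<'E'
from h import *
import sys
def jaw(c):
    C=cloud(c).reshape(-1,3); a=np.radians(20.8)
    d=C[:,:2]-[.457,.2044]; x=d@[np.cos(a),np.sin(a)]; y=d@[-np.sin(a),np.cos(a)]
    # side faces: use rows of top surface
    m=(abs(y)<.03)&(x>.04)&(x<.13)&(C[:,2]>.036)&(C[:,2]<.05)
    h,e=np.histogram(x[m]*1000,np.arange(40,131,2)); return h,e
for f in sys.argv[1:]:
    h,e=jaw(pickle.load(open(f,"rb"))); print(f,[(int(a),int(b)) for a,b in zip(e,h)])
E
python3 jaw.py side0.pkl side5.pkl
```

```text
side0.pkl [(40, 0), (42, 0), (44, 0), (46, 0), (48, 0), (50, 0), (52, 0), (54, 0), (56, 0), (58, 0), (60, 0), (62, 0), (64, 0), (66, 0), (68, 0), (70, 0), (72, 0), (74, 0), (76, 0), (78, 0), (80, 0), (82, 0), (84, 0), (86, 20), (88, 18), (90, 23), (92, 17), (94, 21), (96, 19), (98, 18), (100, 19), (102, 25), (104, 21), (106, 8), (108, 0), (110, 0), (112, 0), (114, 3), (116, 23), (118, 19), (120, 21), (122, 18), (124, 19), (126, 13), (128, 19)]
side5.pkl [(40, 0), (42, 0), (44, 0), (46, 0), (48, 0), (50, 0), (52, 0), (54, 0), (56, 0), (58, 0), (60, 0), (62, 0), (64, 0), (66, 0), (68, 0), (70, 0), (72, 0), (74, 0), (76, 0), (78, 0), (80, 0), (82, 0), (84, 0), (86, 0), (88, 16), (90, 15), (92, 22), (94, 21), (96, 16), (98, 24), (100, 20), (102, 21), (104, 18), (106, 21), (108, 15), (110, 1), (112, 0), (114, 4), (116, 23), (118, 21), (120, 17), (122, 17), (124, 20), (126, 9), (128, 23)]
```

Jaw moved about 2.7 mm, so the cam is near 1.4–1.8 rad. Rotating the open gripper back.

apply_moves(
  increments=[
    {"grip": 90, "xyz": [0, 0.3, 0], "rotation": [0, 0, -10]},
    {"grip": 90, "xyz": [0, 0.5, 0], "rotation": [0, 0, -20]},
    {"grip": 90, "xyz": [0, 0.7, 0], "rotation": [0, 0, -30]},
    {"grip": 90, "xyz": [0, 0.7, 0], "rotation": [0, 0, -40]},
    {"grip": 90, "xyz": [0, 0.7, 0], "rotation": [0, 0, -50]},
  ],
)

```text
time: 13.65
ee_pos: [0.4641, 0.2059, 0.0949]
eef_rot: [0.999, -0.042, 0.0, -0.001]
ft_force: [-0.6, 1.2, -0.1]
width: 0.0565
```

```bash
python3 mv.py 0.464 0.2062 0.0948 35.2
```

```text
t 13.65 tcp [0.4641 0.2059 0.0949] psi -4.79 tilt 0.13 w 0.0565 F [-0.63  1.2  -0.09] T [ 0.034 -0.089  0.066]
q [ 0.158  0.285 -0.744  1.894  0.221  1.044 -0.762]
shift [-0.16 -0.24  0.07] rot [ -0.11  -0.08 -39.99]
```

apply_moves(
  increments=[
    {"grip": 90, "xyz": [-0.1, -0.2, 0], "rotation": [0, 0, -10]},
    {"grip": 90, "xyz": [-0.1, -0.2, 0], "rotation": [0, 0, -20]},
    {"grip": 90, "xyz": [-0.1, -0.2, 0], "rotation": [0, 0, -30]},
    {"grip": 90, "xyz": [-0.1, -0.2, 0], "rotation": [0, 0, -40]},
    {"grip": 90, "xyz": [-0.1, -0.2, 0], "rotation": [0, 0, -40]},
  ],
)

```text
time: 14.28
ee_pos: [0.4641, 0.2061, 0.0948]
eef_rot: [0.953, 0.302, 0.001, -0.001]
ft_force: [1.2, -0.0, 0.1]
width: 0.0562
```

```bash
python3 mv.py 0.464 0.2062 0.0948 35.2
```

```text
t 14.275 tcp [0.4641 0.2061 0.0948] psi 35.14 tilt 0.14 w 0.0562 F [ 1.17 -0.03  0.13] T [ 0.002 -0.043 -0.011]
q [ 0.249  0.314 -0.854  1.89   0.269  1.055 -0.101]
shift [ 0.04 -0.15  0.02] rot [-0.09 -0.1  -0.06]
```

apply_moves(
  increments=[
    {"grip": 255, "xyz": [0, 0, 0], "rotation": [0, 0, 0]},
    {"grip": 255, "xyz": [0, 0, 0], "rotation": [0, 0, 0]},
    {"grip": 255, "xyz": [0, 0, 0], "rotation": [0, 0, 0]},
    {"grip": 255, "xyz": [0, 0, 0], "rotation": [0, 0, 0]},
    {"grip": 255, "xyz": [0, 0, 0], "rotation": [0, 0, 0]},
  ],
  squeeze=20,
)

```text
time: 14.9
ee_pos: [0.464, 0.206, 0.0948]
eef_rot: [0.953, 0.302, 0.001, -0.001]
ft_force: [-0.5, -0.3, 2.0]
width: 0.0262
```

apply_moves(
  increments=[
    {"grip": 255, "xyz": [0, 0, 0], "rotation": [0, 0, 0]},
    {"grip": 255, "xyz": [0, 0, 0], "rotation": [0, 0, 0]},
  ],
  squeeze=60,
)

```text
time: 15.15
ee_pos: [0.464, 0.206, 0.0948]
eef_rot: [0.953, 0.302, 0.001, -0.001]
ft_force: [0.2, -0.3, 0.4]
width: 0.0257
```

```bash
python3 mv.py 0.464 0.2062 0.0948 -54
```

```text
t 15.15 tcp [0.464  0.206  0.0948] psi 35.12 tilt 0.12 w 0.0257 F [ 0.17 -0.34  0.44] T [-0.042  0.002 -0.005]
q [ 0.249  0.314 -0.854  1.89   0.269  1.056 -0.101]
shift [ 0.15 -0.14  0.01] rot [-0.14 -0.   89.12]
```

Well gripped with almost no load. Second quarter turn: 92°.

apply_moves(
  increments=[
    {"grip": 255, "xyz": [0, 0, 0], "rotation": [0, 0, 9]},
    {"grip": 255, "xyz": [0, 0, 0], "rotation": [0, 0, 18]},
    {"grip": 255, "xyz": [0, 0, 0], "rotation": [0, 0, 27]},
    {"grip": 255, "xyz": [0, 0, 0], "rotation": [0, 0, 36]},
    {"grip": 255, "xyz": [0, 0, 0], "rotation": [0, 0, 45]},
  ],
)

```text
time: 15.78
ee_pos: [0.4641, 0.2059, 0.0948]
eef_rot: [0.996, -0.089, 0.0, -0.001]
ft_force: [0.8, -1.0, 0.2]
width: 0.0256
```

```bash
python3 mv.py 0.464 0.2062 0.0948 -57
```

```text
t 15.775 tcp [0.4641 0.2059 0.0948] psi -10.17 tilt 0.12 w 0.0256 F [ 0.82 -1.04  0.17] T [-0.244 -0.232 -0.055]
q [ 0.143  0.281 -0.727  1.895  0.214  1.043 -0.851]
shift [-0.17 -0.28  0.02] rot [-1.200e-01  3.000e-02  4.683e+01]
```

apply_moves(
  increments=[
    {"grip": 255, "xyz": [-0.1, -0.2, 0], "rotation": [0, 0, 9.5]},
    {"grip": 255, "xyz": [-0.1, -0.2, 0], "rotation": [0, 0, 19]},
    {"grip": 255, "xyz": [-0.1, -0.2, 0], "rotation": [0, 0, 28.5]},
    {"grip": 255, "xyz": [-0.1, -0.2, 0], "rotation": [0, 0, 38]},
    {"grip": 255, "xyz": [-0.1, -0.2, 0], "rotation": [0, 0, 47]},
  ],
)

```text
time: 16.4
ee_pos: [0.4642, 0.2056, 0.0948]
eef_rot: [0.877, -0.481, 0.0, -0.001]
ft_force: [-0.1, -1.6, 0.5]
width: 0.0257
```

```bash
python3 mv.py 0.464 0.2062 0.0948 -57;  python3 - <<'E'
from h import *
from bench import viewer
c=viewer.camera("side"); pickle.dump(c,open("side6.pkl","wb")); crop(c,195,220,130,110,5,"pics/s6.png")
E
python3 jaw.py side6.pkl
```

```text
t 16.4 tcp [0.4642 0.2056 0.0948] psi -57.49 tilt 0.09 w 0.0257 F [-0.07 -1.61  0.53] T [-0.576 -0.073  0.047]
q [ 0.041  0.258 -0.609  1.899  0.17   1.034 -1.643]
shift [-0.58 -0.15 -0.01] rot [-0.08  0.04 -0.49]
side6.pkl [(40, 0), (42, 0), (44, 0), (46, 0), (48, 0), (50, 0), (52, 0), (54, 0), (56, 0), (58, 0), (60, 0), (62, 0), (64, 0), (66, 0), (68, 0), (70, 0), (72, 0), (74, 0), (76, 0), (78, 0), (80, 0), (82, 0), (84, 0), (86, 0), (88, 0), (90, 1), (92, 23), (94, 20), (96, 19), (98, 19), (100, 20), (102, 21), (104, 21), (106, 21), (108, 18), (110, 20), (112, 8), (114, 0), (116, 23), (118, 20), (120, 18), (122, 20), (124, 20), (126, 11), (128, 23)]
```

Jaw is about 5.8 mm on, so cam is near 3.1–3.3 rad, within the second window. Letting go and going back.

apply_moves(
  increments=[
    {"grip": 90, "xyz": [0, 0, 0], "rotation": [0, 0, 0]},
    {"grip": 90, "xyz": [0, 0, 0], "rotation": [0, 0, 0]},
    {"grip": 90, "xyz": [0, 0, 0], "rotation": [0, 0, 0]},
    {"grip": 90, "xyz": [0, 0, 0], "rotation": [0, 0, 0]},
    {"grip": 90, "xyz": [0, 0, 0], "rotation": [0, 0, 0]},
  ],
)

```text
time: 17.08
ee_pos: [0.4642, 0.2056, 0.0948]
eef_rot: [0.875, -0.484, -0.0, -0.001]
ft_force: [0.4, 0.4, 0.0]
width: 0.0554
```

```bash
python3 mv.py 0.4638 0.206 0.0948 32.5
```

```text
t 17.075 tcp [0.4642 0.2056 0.0948] psi -57.9 tilt 0.09 w 0.0554 F [0.38 0.45 0.04] T [0.037 0.01  0.001]
q [ 0.04   0.258 -0.608  1.899  0.169  1.034 -1.65 ]
shift [-0.53  0.12 -0.01] rot [-1.00e-01 -3.00e-02 -9.04e+01]
```

apply_moves(
  increments=[
    {"grip": 90, "xyz": [-0.4, 0, 0], "rotation": [0, 0, -10]},
    {"grip": 90, "xyz": [-0.4, 0, 0], "rotation": [0, 0, -20]},
    {"grip": 90, "xyz": [-0.4, 0, 0], "rotation": [0, 0, -30]},
    {"grip": 90, "xyz": [-0.4, 0, 0], "rotation": [0, 0, -40]},
    {"grip": 90, "xyz": [-0.4, 0, 0], "rotation": [0, 0, -50]},
  ],
)

```text
time: 17.7
ee_pos: [0.464, 0.2059, 0.0948]
eef_rot: [0.998, -0.066, 0.0, -0.001]
ft_force: [0.0, -0.0, -0.2]
width: 0.0566
```

```bash
python3 mv.py 0.4639 0.206 0.0948 32.5
```

```text
t 17.7 tcp [0.464  0.2059 0.0948] psi -7.56 tilt 0.09 w 0.0566 F [ 0.03 -0.01 -0.24] T [-0.008 -0.124 -0.042]
q [ 0.146  0.282 -0.731  1.895  0.216  1.043 -0.807]
shift [-0.11 -0.06 -0.01] rot [ -0.07  -0.06 -40.06]
```

apply_moves(
  increments=[
    {"grip": 90, "xyz": [-0.1, 0, 0], "rotation": [0, 0, -10]},
    {"grip": 90, "xyz": [-0.1, 0, 0], "rotation": [0, 0, -20]},
    {"grip": 90, "xyz": [-0.1, 0, 0], "rotation": [0, 0, -30]},
    {"grip": 90, "xyz": [-0.1, 0, 0], "rotation": [0, 0, -40]},
    {"grip": 90, "xyz": [-0.1, 0, 0], "rotation": [0, 0, -40]},
  ],
)

```text
time: 18.32
ee_pos: [0.4639, 0.2059, 0.0948]
eef_rot: [0.96, 0.279, 0.001, -0.001]
ft_force: [1.0, 0.0, 0.5]
width: 0.0562
```

apply_moves(
  increments=[
    {"grip": 255, "xyz": [0, 0, 0], "rotation": [0, 0, 0]},
    {"grip": 255, "xyz": [0, 0, 0], "rotation": [0, 0, 0]},
    {"grip": 255, "xyz": [0, 0, 0], "rotation": [0, 0, 0]},
    {"grip": 255, "xyz": [0, 0, 0], "rotation": [0, 0, 0]},
    {"grip": 255, "xyz": [0, 0, 0], "rotation": [0, 0, 0]},
  ],
  squeeze=20,
)

```text
time: 18.95
ee_pos: [0.4638, 0.2059, 0.0948]
eef_rot: [0.96, 0.279, 0.0, -0.001]
ft_force: [-0.2, 0.1, 0.8]
width: 0.0259
```

apply_moves(
  increments=[
    {"grip": 255, "xyz": [0, 0, 0], "rotation": [0, 0, 0]},
    {"grip": 255, "xyz": [0, 0, 0], "rotation": [0, 0, 0]},
  ],
  squeeze=60,
)

```text
time: 19.2
ee_pos: [0.4639, 0.2059, 0.0948]
eef_rot: [0.96, 0.279, 0.0, -0.001]
ft_force: [-0.1, -0.8, -0.0]
width: 0.0255
```

```bash
python3 mv.py 0.464 0.206 0.0948 -57
```

```text
t 19.2 tcp [0.4639 0.2059 0.0948] psi 32.36 tilt 0.1 w 0.0255 F [-0.07 -0.76 -0.04] T [ 0.022 -0.062  0.074]
q [ 0.236  0.309 -0.839  1.891  0.262  1.054 -0.145]
shift [ 0.15  0.01 -0.02] rot [-1.000e-01 -2.000e-02  8.936e+01]
```

apply_moves(
  increments=[
    {"grip": 255, "xyz": [0, 0, 0], "rotation": [0, 0, 9]},
    {"grip": 255, "xyz": [0, 0, 0], "rotation": [0, 0, 18]},
    {"grip": 255, "xyz": [0, 0, 0], "rotation": [0, 0, 27]},
    {"grip": 255, "xyz": [0, 0, 0], "rotation": [0, 0, 36]},
    {"grip": 255, "xyz": [0, 0, 0], "rotation": [0, 0, 45]},
  ],
)

```text
time: 19.82
ee_pos: [0.464, 0.2058, 0.0948]
eef_rot: [0.994, -0.113, 0.0, -0.001]
ft_force: [-0.1, -0.2, -0.3]
width: 0.0256
```

apply_moves(
  increments=[
    {"grip": 255, "xyz": [0, 0, 0], "rotation": [0, 0, 8]},
    {"grip": 255, "xyz": [0, 0, 0], "rotation": [0, 0, 16]},
    {"grip": 255, "xyz": [0, 0, 0], "rotation": [0, 0, 24]},
    {"grip": 255, "xyz": [0, 0, 0], "rotation": [0, 0, 30]},
    {"grip": 255, "xyz": [0, 0, 0], "rotation": [0, 0, 30]},
  ],
)

```text
time: 20.45
ee_pos: [0.464, 0.2057, 0.0948]
eef_rot: [0.931, -0.366, 0.0, -0.001]
ft_force: [-0.1, -0.9, 0.1]
width: 0.0258
```

```bash
python3 mv.py 0.464 0.206 0.0948 -57;  python3 - <<'E'
from h import *
from bench import viewer
c=viewer.camera("side"); pickle.dump(c,open("side7.pkl","wb"))
E
python3 jaw.py side7.pkl
```

```text
t 20.45 tcp [0.464  0.2057 0.0948] psi -42.89 tilt 0.08 w 0.0258 F [-0.08 -0.9   0.06] T [-0.298 -0.132  0.035]
q [ 0.067  0.263 -0.639  1.898  0.181  1.036 -1.397]
shift [-0.23 -0.21 -0.03] rot [-8.000e-02  1.000e-02  1.411e+01]
side7.pkl [(40, 0), (42, 0), (44, 0), (46, 0), (48, 0), (50, 0), (52, 0), (54, 0), (56, 0), (58, 0), (60, 0), (62, 0), (64, 0), (66, 0), (68, 0), (70, 0), (72, 0), (74, 0), (76, 0), (78, 0), (80, 0), (82, 0), (84, 0), (86, 0), (88, 0), (90, 0), (92, 0), (94, 16), (96, 23), (98, 21), (100, 18), (102, 20), (104, 21), (106, 16), (108, 25), (110, 17), (112, 20), (114, 12), (116, 24), (118, 22), (120, 21), (122, 18), (124, 18), (126, 14), (128, 19)]
```

apply_moves(
  increments=[
    {"grip": 255, "xyz": [-0.2, -0.2, 0], "rotation": [0, 0, 3]},
    {"grip": 255, "xyz": [-0.2, -0.2, 0], "rotation": [0, 0, 6]},
    {"grip": 255, "xyz": [-0.2, -0.2, 0], "rotation": [0, 0, 9]},
    {"grip": 255, "xyz": [-0.2, -0.2, 0], "rotation": [0, 0, 9]},
  ],
)

```text
time: 21.0
ee_pos: [0.464, 0.2057, 0.0947]
eef_rot: [0.9, -0.436, 0.0, -0.001]
ft_force: [-0.1, -1.6, 0.9]
width: 0.0256
```

```bash
python3 mv.py 0.464 0.206 0.0948 -57;  python3 - <<'E'
from h import *
from bench import viewer
c=viewer.camera("side"); pickle.dump(c,open("side8.pkl","wb"))
E
python3 jaw.py side8.pkl | tail -c 350
```

```text
t 21.0 tcp [0.464  0.2057 0.0947] psi -51.68 tilt 0.06 w 0.0256 F [-0.14 -1.59  0.91] T [-0.485 -0.089  0.064]
q [ 0.048  0.259 -0.618  1.899  0.173  1.035 -1.545]
shift [-0.22 -0.14 -0.07] rot [-0.06  0.01  5.32]
), (60, 0), (62, 0), (64, 0), (66, 0), (68, 0), (70, 0), (72, 0), (74, 0), (76, 0), (78, 0), (80, 0), (82, 0), (84, 0), (86, 0), (88, 0), (90, 0), (92, 1), (94, 17), (96, 20), (98, 19), (100, 22), (102, 23), (104, 17), (106, 23), (108, 14), (110, 23), (112, 17), (114, 21), (116, 21), (118, 18), (120, 21), (122, 17), (124, 22), (126, 8), (128, 21)]
```

apply_moves(
  increments=[
    {"grip": 255, "xyz": [-0.1, 0, 0], "rotation": [0, 0, 3]},
    {"grip": 255, "xyz": [-0.1, 0, 0], "rotation": [0, 0, 6]},
    {"grip": 255, "xyz": [-0.1, 0, 0], "rotation": [0, 0, 6]},
  ],
)

```text
time: 21.42
ee_pos: [0.4641, 0.2057, 0.0948]
eef_rot: [0.877, -0.481, 0.0, -0.001]
ft_force: [0.9, -1.7, 1.0]
width: 0.0253
```

```bash
python3 mv.py 0.464 0.206 0.0948 -57
```

```text
t 21.425 tcp [0.4641 0.2057 0.0948] psi -57.54 tilt 0.07 w 0.0253 F [ 0.94 -1.75  0.99] T [-0.458 -0.014  0.054]
q [ 0.036  0.257 -0.604  1.9    0.169  1.034 -1.644]
shift [-0.29 -0.11 -0.03] rot [-0.07  0.   -0.54]
```

apply_moves(
  increments=[
    {"grip": 255, "xyz": [0, 0, 0], "rotation": [0, 0, 3]},
    {"grip": 255, "xyz": [0, 0, 0], "rotation": [0, 0, 6]},
    {"grip": 255, "xyz": [0, 0, 0], "rotation": [0, 0, 6]},
  ],
)

```text
time: 21.8
ee_pos: [0.464, 0.2057, 0.0948]
eef_rot: [0.851, -0.526, 0.0, -0.0]
ft_force: [-0.4, -1.9, 0.6]
width: 0.0255
```

```bash
python3 mv.py 0.464 0.206 0.0948 -66;  python3 - <<'E'
from h import *
from bench import viewer
c=viewer.camera("side"); pickle.dump(c,open("side9.pkl","wb"))
E
python3 jaw.py side9.pkl | tail -c 300
```

```text
t 21.8 tcp [0.464  0.2057 0.0948] psi -63.41 tilt 0.06 w 0.0255 F [-0.43 -1.87  0.59] T [-0.426  0.032  0.026]
q [ 0.024  0.255 -0.591  1.9    0.164  1.033 -1.742]
shift [-0.29 -0.11 -0.04] rot [-0.06  0.01  2.59]
0, 0), (72, 0), (74, 0), (76, 0), (78, 0), (80, 0), (82, 0), (84, 0), (86, 0), (88, 0), (90, 0), (92, 0), (94, 3), (96, 28), (98, 17), (100, 25), (102, 19), (104, 19), (106, 19), (108, 18), (110, 22), (112, 18), (114, 19), (116, 23), (118, 16), (120, 24), (122, 18), (124, 19), (126, 13), (128, 20)]
```

apply_moves(
  increments=[
    {"grip": 255, "xyz": [0, 0, 0], "rotation": [0, 0, 3]},
    {"grip": 255, "xyz": [0, 0, 0], "rotation": [0, 0, 6]},
    {"grip": 255, "xyz": [0, 0, 0], "rotation": [0, 0, 6]},
  ],
)

```text
time: 22.22
ee_pos: [0.464, 0.2056, 0.0947]
eef_rot: [0.823, -0.568, 0.0, -0.0]
ft_force: [0.7, -0.6, 0.7]
width: 0.0253
```

```bash
python3 mv.py 0.464 0.206 0.0948 -66
```

```text
t 22.225 tcp [0.464  0.2056 0.0947] psi -69.26 tilt 0.06 w 0.0253 F [ 0.69 -0.63  0.71] T [-0.459 -0.003  0.059]
q [ 0.012  0.252 -0.577  1.901  0.159  1.032 -1.841]
shift [-0.33 -0.12 -0.07] rot [-0.06  0.01 -3.26]
```

```bash
python3 - <<'E'
from h import *
from bench import viewer
c=viewer.camera("side"); pickle.dump(c,open("side10.pkl","wb")); crop(c,195,240,130,100,6,"pics/s10.png")
E
python3 jaw.py side10.pkl | tail -c 300
```

```text
0, 0), (72, 0), (74, 0), (76, 0), (78, 0), (80, 0), (82, 0), (84, 0), (86, 0), (88, 0), (90, 0), (92, 0), (94, 7), (96, 22), (98, 18), (100, 21), (102, 19), (104, 16), (106, 23), (108, 19), (110, 20), (112, 22), (114, 15), (116, 27), (118, 21), (120, 16), (122, 21), (124, 17), (126, 13), (128, 22)]
```

View pics/s10.png

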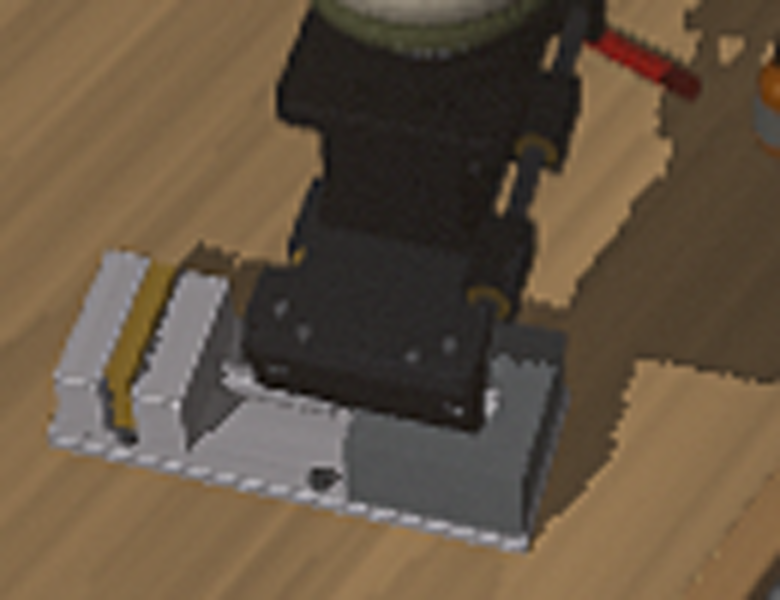

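The sliding jaw (185,350) now sits against the brass girder (140,350). I'll press a few degrees further to confirm the stop.

apply_moves(
  increments=[
    {"grip": 255, "xyz": [0, 0, 0], "rotation": [0, 0, 4]},
    {"grip": 255, "xyz": [0, 0, 0], "rotation": [0, 0, 8]},
    {"grip": 255, "xyz": [0, 0, 0], "rotation": [0, 0, 8]},
  ],
)

```text
time: 22.65
ee_pos: [0.4639, 0.2056, 0.0946]
eef_rot: [0.782, -0.623, 0.0, -0.0]
ft_force: [-0.1, -1.8, -0.1]
width: 0.0256
```

```bash
python3 mv.py 0.464 0.206 0.0948 -66; python3 - <<'E'
from h import *
from bench import viewer
c=viewer.camera("side"); pickle.dump(c,open("side11.pkl","wb"))
import pickle
C0=None
def edge(f,z0=.0395):
    c=pickle.load(open(f,"rb")); C=cloud(c).reshape(-1,3); a=np.radians(20.8)
    d=C[:,:2]-[.457,.2044]; x=d@[np.cos(a),np.sin(a)]; y=d@[-np.sin(a),np.cos(a)]
    m=(abs(y)<.03)&(x>.04)&(x<.1135)&(C[:,2]>.036)&(C[:,2]<.05)
    xs=np.sort(x[m]); n=len(xs); return xs[:25].mean()*1000,n
for i in (0,5,6,7,8,9,10,11): print(i,edge(f"side{i}.pkl"))
E
```

```text
t 22.65 tcp [0.4639 0.2056 0.0946] psi -77.12 tilt 0.05 w 0.0256 F [-0.13 -1.85 -0.06] T [-0.405 -0.096  0.042]
q [-0.004  0.25  -0.559  1.902  0.153  1.031 -1.974]
shift [-0.36 -0.15 -0.19] rot [-5.000e-02  1.000e-02 -1.112e+01]
0 (np.float64(87.43640156106913), 209)
5 (np.float64(89.8723383526081), 210)
6 (np.float64(93.10741628667941), 211)
7 (np.float64(95.66794886534416), 189)
8 (np.float64(95.6465552980537), 194)
9 (np.float64(96.47846405949043), 183)
10 (np.float64(96.4781057607281), 180)
11 (np.float64(97.58079706797177), 167)
```

apply_moves(
  increments=[
    {"grip": 255, "xyz": [0, 0, 0], "rotation": [0, 0, 4]},
    {"grip": 255, "xyz": [0, 0, 0], "rotation": [0, 0, 8]},
    {"grip": 255, "xyz": [0, 0, 0], "rotation": [0, 0, 8]},
  ],
)

```text
time: 23.08
ee_pos: [0.4639, 0.2056, 0.0945]
eef_rot: [0.738, -0.675, 0.0, -0.0]
ft_force: [0.1, -1.1, -0.5]
width: 0.0256
```

```bash
python3 mv.py 0.464 0.206 0.0948 -66; python3 - <<'E'
from h import *
from bench import viewer
from scipy.ndimage import map_coordinates
c=viewer.camera("side"); pickle.dump(c,open("side12.pkl","wb"))
a=np.radians(20.8); u=np.array([np.cos(a),np.sin(a)]); w=np.array([-u[1],u[0]])
xs=np.arange(80,132,1.)
np.set_printoptions(linewidth=250)
for i in (0,5,6,7,9,10,11,12):
    c=pickle.load(open(f"side{i}.pkl","rb")); g=cv2.cvtColor(c["img"],cv2.COLOR_BGR2GRAY).astype(float)
    acc=0
    for y in (0,4,8,12,16):
        P=[[*(np.array([.457,.2044])+x/1000*u+y/1000*w),.043] for x in xs]
        q=proj(c,P); acc=acc+map_coordinates(g,[q[:,1],q[:,0]],order=1)
    print(i,(acc/5).round().astype(int))
E
```

```text
t 23.075 tcp [0.4639 0.2056 0.0945] psi -84.95 tilt 0.04 w 0.0256 F [ 0.09 -1.1  -0.51] T [-0.396 -0.091 -0.068]
q [-0.019  0.247 -0.542  1.903  0.147  1.03  -2.106]
shift [-0.41 -0.13 -0.26] rot [-4.000e-02  1.000e-02 -1.895e+01]
0 [ 64  64  64  64  62  65  82 110 133 135 131 130 130 130 130 130 130 129 129 128 129 130 132 133 133 122  96  68  53  51  53  54  55  55  55  55  60  72  87  95  96  95  94  93  92  91  93 102 118 130 133 131]
5 [ 66  67  67  67  67  66  65  64  71  96 126 139 139 137 136 136 136 136 135 135 135 134 134 135 137 139 140 134 113  82  59  51  53  55  56  57  62  75  90  99 100  99  98  96  95  95  97 106 123 137 140 137]
6 [ 90  79  72  70  68  66  66  66  66  64  64  73  97 125 139 139 136 136 136 137 136 135 135 134 134 134 135 137 139 140 135 114  79  54  50  53  60  74  90  99 100  99  98  97  95  95  97 106 123 136 139 137]
7 [106 106 100  85  74  68  66  66  67  67  66  65  65  68  84 111 133 140 137 136 136 136 136 135 135 135 135 135 136 137 139 134 118  91  70  57  57  72  89  98  99  99  98  97  95  94  97 106 123 137 140 138]
9 [105 106 105  98  86  75  68  66  66  67  67  66  65  65  70  88 118 140 141 137 136 136 136 136 136 135 135 135 136 137 138 134 116  89  72  61  59  72  88  97  99  99  98  97  95  95  98 107 123 137 139 137]
10 [ 94  97 102  98  90  81  74  68  65  65  66  66  65  65  69  85 115 138 140 137 136 136 136 136 135 135 134 135 136 137 138 133 116  93  78  65  61  71  88  98 100  99  98  96  95  95  97 106 123 137 139 137]
11 [ 85  86  83  74  66  63  62  60  60  64  66  67  66  66  70  86 116 138 141 138 137 136 136 136 136 135 135 135 136 137 138 134 116  93  78  66  61  72  89  98 100  99  98  97  95  95  97 106 123 136 140 138]
12 [ 90  93  93  87  78  70  64  60  59  60  60  61  61  61  65  81 112 137 141 138 138 137 137 136 136 135 135 136 136 137 138 134 116  93  79  66  61  72  88  98 100  99  98  97  95  95  98 107 123 137 140 138]
```

The jaw edge has held at about 95.5 mm over the last three views, 8.9 mm from its start, so the clamp is closed. Releasing and checking the key.

apply_moves(
  increments=[
    {"grip": 60, "xyz": [0, 0, 0], "rotation": [0, 0, 0]},
    {"grip": 60, "xyz": [0, 0, 0], "rotation": [0, 0, 0]},
    {"grip": 60, "xyz": [0, 0, 0], "rotation": [0, 0, 0]},
    {"grip": 60, "xyz": [0, 0, 0], "rotation": [0, 0, 0]},
    {"grip": 60, "xyz": [0, 0, 0], "rotation": [0, 0, 0]},
  ],
)

```text
time: 23.75
ee_pos: [0.4639, 0.2056, 0.0945]
eef_rot: [0.738, -0.675, 0.0, -0.0]
ft_force: [-0.6, 0.1, -0.2]
width: 0.0637
```

```bash
python3 mv.py 0.464 0.206 0.2 -85
```

```text
t 23.75 tcp [0.4639 0.2056 0.0945] psi -84.9 tilt 0.04 w 0.0637 F [-0.6   0.15 -0.2 ] T [ 0.065  0.017 -0.017]
q [-0.019  0.247 -0.542  1.903  0.148  1.03  -2.105]
shift [  -0.41   -0.21 -105.46] rot [-0.04  0.02  0.1 ]
```

Fingers are clear of the key; lifting straight up and then away.

apply_moves(
  increments=[
    {"grip": 60, "xyz": [0, 0, -10], "rotation": [0, 0, 0]},
    {"grip": 60, "xyz": [0, 0, -30], "rotation": [0, 0, 0]},
    {"grip": 60, "xyz": [0, 0, -60], "rotation": [0, 0, 0]},
    {"grip": 60, "xyz": [0, 0, -95], "rotation": [0, 0, 0]},
    {"grip": 60, "xyz": [0, 0, -130], "rotation": [0, 0, 0]},
  ],
)

```text
time: 24.38
ee_pos: [0.4637, 0.2057, 0.2264]
eef_rot: [0.738, -0.675, 0.0, -0.001]
ft_force: [-0.7, 0.4, 1.0]
width: 0.0665
```

apply_moves(
  increments=[
    {"grip": 60, "xyz": [40, 0, -20], "rotation": [0, 0, -5]},
    {"grip": 60, "xyz": [85, 0, -20], "rotation": [0, 0, -10]},
    {"grip": 60, "xyz": [130, 0, -20], "rotation": [0, 0, -15]},
    {"grip": 60, "xyz": [175, 0, -20], "rotation": [0, 0, -20]},
    {"grip": 60, "xyz": [200, 0, -20], "rotation": [0, 0, -20]},
  ],
)

```text
time: 25.0
ee_pos: [0.4815, 0.004, 0.2472]
eef_rot: [0.844, -0.537, 0.001, -0.001]
ft_force: [-0.2, 1.1, 0.3]
width: 0.0667
```

```bash
python3 mv.py; python3 - <<'E'
from h import *
from bench import viewer
c=viewer.camera("side"); pickle.dump(c,open("side13.pkl","wb")); crop(c,195,230,130,100,6,"pics/s13.png")
t=viewer.camera("top"); pickle.dump(t,open("top13.pkl","wb")); crop(t,150,190,90,110,5,"pics/t13.png"); cv2.imwrite("pics/t13f.png",t["img"])
E
```

```text
t 25.0 tcp [0.4815 0.004  0.2472] psi -64.95 tilt 0.12 w 0.0667 F [-0.2   1.13  0.29] T [-0.002 -0.01  -0.039]
q [ 0.266  0.024 -0.373  1.786  0.009  1.331 -1.242]
```

View pics/s13.png

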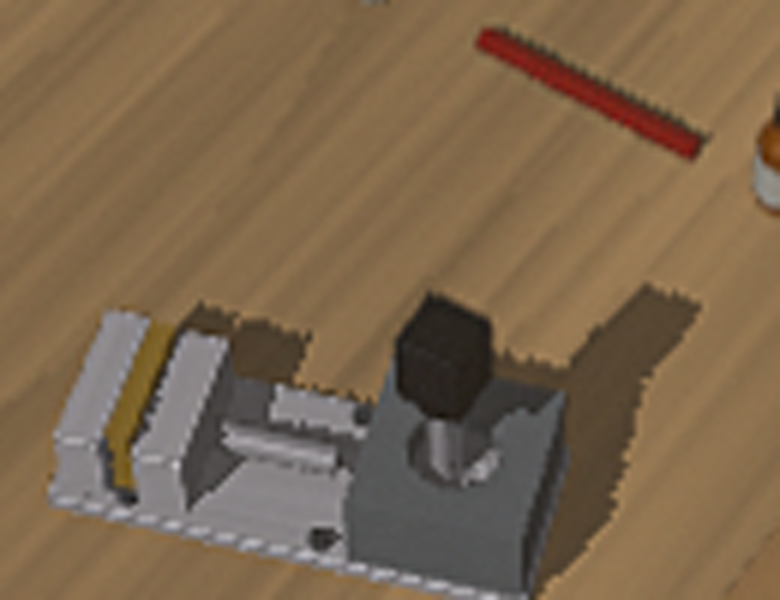

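View pics/t13.png

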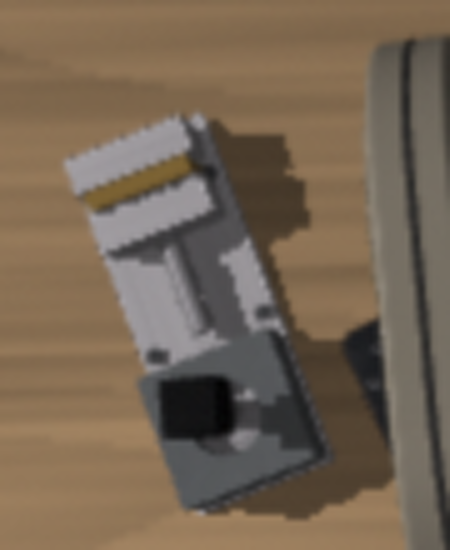

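View pics/t13f.png

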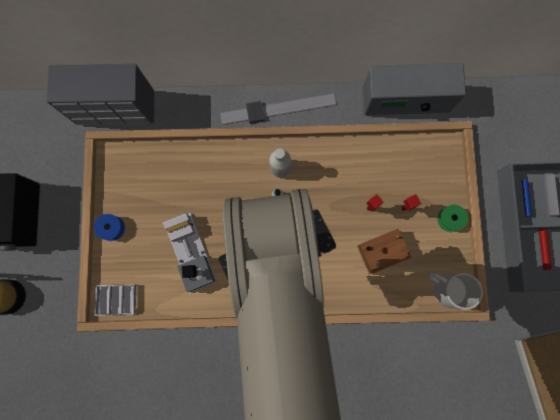

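```bash
python3 - <<'E'
from h import *
np.set_printoptions(linewidth=220)
for f,sl in (("top13.pkl",(262,282,178,202)),("side13.pkl",(276,302,258,280))):
    t=pickle.load(open(f,"rb")); C=cloud(t); a,b,c,d=sl
    m=np.zeros(C.shape[:2],bool); m[a:b,c:d]=1; m&=(C[...,2]>.108)&(C[...,2]<.13)
    if f[0]=="t": print((C[a:b,c:d,2]*1000).round().astype(int))
    print(f,m.sum(),C[m].mean(0),np.median(C[m][:,2]))
    k,_=cv2.findContours(m.astype(np.uint8),cv2.RETR_EXTERNAL,cv2.CHAIN_APPROX_NONE); k=max(k,key=cv2.contourArea)
    print(cv2.minAreaRect((plane(t,k.reshape(-1,2),.117)[:,:2]*1000).astype(np.float32)))
E
```

```text
[[   2    3   10   11    7    6    6    6   44   47   49   49   48   45   48   45   43   47   47   44   47   46   48   48]
 [   0    7    8    8    9   46   46   47   45   45   45   46   47   44   46   46   48   47   45   50   45   47   50   46]
 [  -3    8    5   43   47   47   46   44   49   43   44   49   47   47   47   52   45   44   50   44   45   46   42   48]
 [  49   46   51   45   47   43   46   46   46  114  115  118  115  116  118  111  103   46   47   46   44   48   47   46]
 [  46   45   46   44  116  117  116 1109  118  116  117  117  117  113  118  119  101   95   49   45   48   46   45   44]
 [  43   47   43   45  116  118  115  117  116  117  117  115  118  117  115  112  106   93   32   35   33   48   49   47]
 [  45   48   47   51  116  118  115  116  114  116  121  117  117  118  117  116  103   94   36 1109   32   31   43   44]
 [  47   45   43   46 1109  121  115  117  117  116  118  117  115  115  121  119  102   97   30   32   33   30   32   45]
 [   3   46   47   44  115  117  117  116  115  117  116  120  118  113  117  117  106   96   88   26   33   30   33
[... 1003 characters left out ...]
   1    1   45   41   52   45   46   44   47   48   45   34   33   33   32   33   34   36   32   49   48   47]
 [  -1    1   -1    3   43   44   49   44   46   46   44   46   48   48   44   33   34   35   34   45   46   46   47   49]
 [  -1    1    2    3    0   47   49   45   45   43   45   47   48   43   46   45   51   47   45   45   48   47   48   44]]
top13.pkl 148 [0.46261426 0.20465947 0.11648495] 0.11669916072141034
((462.8357849121094, 204.22169494628906), (26.17979621887207, 26.268552780151367), 0.70158851146698)
side13.pkl 167 [0.45873659 0.20668905 0.11631593] 0.11709277152810693
((458.4867248535156, 207.4114990234375), (28.978269577026367, 30.997360229492188), 3.5212855339050293)
```

The key stands upright: grip top z is 0.1167 m against 0.117 m when seated, and it sits over the socket to within about 1 mm. The jaw is against the girder, and the bystanders I can see are where they were. Handing in.

```bash
python3 -c "
from bench import r
print(r.close_job()); print(r.read_state()['time'])"
```

```text
the job is handed in; nothing more can be done
None
the job is handed in; nothing more can be done
```

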